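# Lock the sample tray to its feeder with the ring pin

### The arm

A 6-joint arm with a two-finger parallel gripper is mounted at the origin on the work surface. World frame = base frame: x ahead of the robot, y to its left, z up, the work surface at z = 0. Lengths are in m, angles in rad, forces in N, time in s.
With the tool pointing down it reaches from about 0.25 to 0.775 m from the base axis. Payload 8.9 kg.
Tool frame: the origin (TCP) lies at the very end of the fingers, on their centre line; the grasp point (between the pads) lies 19 mm behind it (manip.grasp_offset is the distance from the TCP to the grasp point, in m); x points along the fingers, y is the direction in which the jaws open and shut, and the axes are right-handed (so a half turn about x gives the same grasp; the last joint's range is limited). The gripper opens to 85 mm and grips with 20 to 120 N. Pads are 22 mm wide; open, the fingers measure 114 mm over their backs; the gripper's body (76 mm by 85 mm) begins 54 mm behind the grasp point. The pads swing forward as they close: fully open they stand 13 mm farther back than shut.
Start: joints at [1.147, 0.291, -0.153, 1.127, 0, 1.431], TCP at [0.148, 0.504, 0.196] pointing down, gripper open.
Joint ranges: [-2.52, 2.52], [-0.91, 1.74], [-1.3, 1.37], [-1.96, 2.02], [-1.52, 1.47], [-3.14, 3.14]. Speed limits (rad/s): [2.22, 2.22, 2.79, 3.14, 3.14, 3.14].

### API

Orientations are given as a rotation vector (axis times angle).
In Python, from workcell import status, cams, job, manip gives the robot as it stands.
- The arm moves only by the tool drive_tool, never from a script. Its argument "deltas" is a list of rows, each an object with "grip": the closure, from -1 (fully open) to 1 (shut); "translation": the shift along the tool's x, y, z each as a share of 0.4 m, from -1 to 1, a list of three; "roll": the turn about the tool's x as a share of 60 degrees, from -1 to 1. A call has 1 to 5 rows; each row is the pose to reach, as a shift and turn from the pose measured when the call began, along the tool's axes at that moment; what a row does not reach only later rows make up. A row lasts 1/10 s, in which the tool goes at most 50 mm and 8.59 degrees, less where a joint would pass 70% of its speed; a pose out of reach is approached as far as the arm can. A call with a number of a shift or a turn outside -1 to 1 is refused whole. A call with a gripper value outside its range is refused whole. The fingers move at their own pace and stop on an object; "squeeze" is the grip in N (left out, the last holds). Time passes only in rows, so rows that repeat a pose let the fingers close. It gives the time, the measured TCP pose, the force and the opening at its end, in the units of the state.
- status.state(): the state, without advancing time (a new reading comes with each control period).
- cams.read_camera(name): name is "scene" or "side" or "wrist"; returns a dict with "image" (480x640x3 uint8, blue, green, red), "intrinsics" (3x3 intrinsics, pixels), "world_from_camera" (4x4, takes a point from camera to world coordinates). Camera axes: x right, y down, z forward; pixel columns grow to the right and rows downward; lengths in m; the calibration is good to about 2 mm. A picture is of the moment at which its call begins. There is no depth.
- job.job_done(): hands the job in, once; it reports no verdict.
The state is a dict: "clock": time; "joint_positions": joint angles; "qd": joint speeds; "effort": joint torques, N m; "position": TCP position; "ee_rot": TCP orientation; "wrist_force": force on the tool from outside, world axes, zero at the start; "torque": the same for the moment, N m; "finger_gap": finger opening in m.
Only numpy, scipy, OpenCV 4.12 (cv2) and the standard library are available. Lean on these libraries where they do the work, as an engineer would, in place of code of your own. Each camera call takes 0.05 s, during which the arm holds its last target.

### The job

Couple the sample tray to its feeder: take the red-topped pin from the grey rack and push it down through the coupling hole until its collar sits fully home, then flip the sprung steel ring over the pin's red top so that it snaps flat onto the collar. Let go of everything at the end.

Things in the scene. Friction and masses are not known exactly. Their poses are not given: they have to be found in the camera images.
- pin: The only red-topped pin, upright in one of three places, 62 mm apart in a row about along x, of a grey rack (200 x 64 x 68 mm); the blue-topped pin beside it is too short, the yellow too thick. Origin at its lower tip, z up the pin: tapered tip, steel shank 14 mm thick to 60 mm, collar 42 mm wide to 66 mm, red round grip 16 mm wide to 91 mm. In the rack the tip is 8 mm above the table. 120 g.
- hole (a point): Centre of the mouth of the coupling's 18 mm upright through hole, in the top of an aluminium clevis 80 mm above the table; a pin fully home has its tip 60 mm below. z up, +y level to the ring's hinge, +x to the white drive unit (110 mm off, 90 mm high). Tray beakers from 120 mm off towards -y are 70 mm high. It stays put.
- ring (a joint): Angle of the sprung wire ring: 0 = open (start), leaning away from the hole, 0.63 upright, 2.2 flat over the hole. Hinge along the hole's x, 55 mm from the hole's axis on its +y side, 9.5 mm above the mouth. Ring 32 mm inside, 42 outside, centred 55 mm from the hinge: flat, it lies on the collar around the red top. Over-centre spring: 1 to 2 N at the tab tips it, past 0.65 it snaps shut.
- ring_tab (a point): Centre of the orange tab (20 x 16 x 5 mm) at the ring's free end, 82 mm from the hinge. With the ring open it is the coupling's highest part, about 156 mm above the table and 103 mm from the hole's axis towards the hole's +y, so carry the pin over it or around it; the space behind it is free, so it can be pushed from behind towards the hole.

How it is judged:
By the outcome, as a careful person would: the job done as asked, in the order asked, and still so for the second after the job is handed in, with the robot touching nothing.
It also fails if it takes over 58 s, if anything falls off the work surface, if the arm or the gripper's body presses on something with over 40 N, if the wrist force passes 120 N, or if a joint passes its speed limit or range.

## Working session

There is one attempt and no reset: what is moved stays moved. The work goes in short steps, Python scripts to look and compute and a tool call to move; the robot and the scene stay as the last step left them, time stands still between calls to the robot, and variables do not carry over. Pictures are saved under pics/ and viewed, and the job is handed in when it is done.

Besides the shell and the picture viewer there is one more tool, called after ">>>" as name([rows], argument=value, ...), one row to a line, values as JSON. drive_tool: Moves the arm, as the interface text tells. Its arguments: {"type":"object","properties":{"deltas":{"type":"array","items":{"type":"object","properties":{"grip":{"type":"number"},"translation":{"type":"array","items":{"type":"number"}},"roll":{"type":"number"}}}},"squeeze":{"type":"number"}},"required":["deltas"]}

```bash
mkdir -p pics; ls
python3 - <<'E'
from workcell import status,cams,manip
import cv2
s=status.state()
for k,v in s.items(): print(k,v)
print(manip.grasp_offset)
for n in ["scene","side","wrist"]:
    c=cams.read_camera(n); cv2.imwrite(f"pics/{n}0.png",c["image"]); print(n,c["intrinsics"],c["world_from_camera"])
E
```

```text
pics
clock 0.0
joint_positions [ 1.14670742e+00  2.91243666e-01 -1.54137738e-01  1.12668212e+00
 -4.97511078e-06  1.43153065e+00]
qd [-1.18952976e-04 -1.08472923e-03 -8.13978006e-04  8.98426309e-06
 -4.71306637e-04  5.35532245e-04]
effort [-1.61609674e-03 -5.37146401e+01  3.31372619e+01  1.59817573e-02
 -7.56696431e-05  9.16580859e-06]
position [0.14729999 0.50341248 0.19524709]
ee_rot [ 0.22261382  1.5595577  -0.22453345]
wrist_force [ 0.44339673 -0.31211847 -0.01159299]
torque [-0.03325869  0.0266812  -0.04376476]
finger_gap 0.08545401156404493
0.0187
scene [[439.78342661   0.         322.90149345]
 [  0.         439.78342661 236.97974849]
 [  0.           0.           1.        ]] [[-0.12610246  0.57890616 -0.80558415  1.05791251]
 [ 0.99192284  0.0623802  -0.11044361  0.17183611]
 [-0.01368399 -0.81300453 -0.58209654  0.48366255]
 [ 0.          0.          0.          1.        ]]
side [[463.03259358   0.         326.46761362]
 [  0.         463.03259358 235.02824355]
 [  0.           0.           1.        ]] [[-0.98284045 -0.13852502  0.12180093  0.41917923]
 [-0.18438756  0.71960801 -0.66945168  0.58228855]
 [ 0.00508688 -0.68042276 -0.73280215  0.67855937]
 [ 0.          0.          0.          1.        ]]
wrist [[359.63639293   0.         321.94821431]
 [  0.         359.63639293 241.31161177]
 [  0.           0.           1.        ]] [[ 2.80980671e-01  9.22439459e-01  2.64868473e-01  8.01723389e-02]
 [ 9.59713327e-01 -2.69941443e-01 -7.79868437e-02  5.23967139e-01]
 [-4.39164272e-04  2.76110599e-01 -9.61125769e-01  3.72063519e-01]
 [ 0.00000000e+00  0.00000000e+00  0.00000000e+00  1.00000000e+00]]
```

View pics/scene0.png

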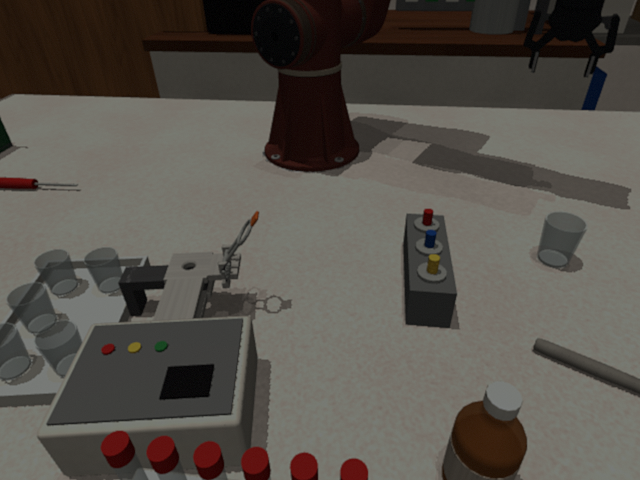

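View pics/side0.png

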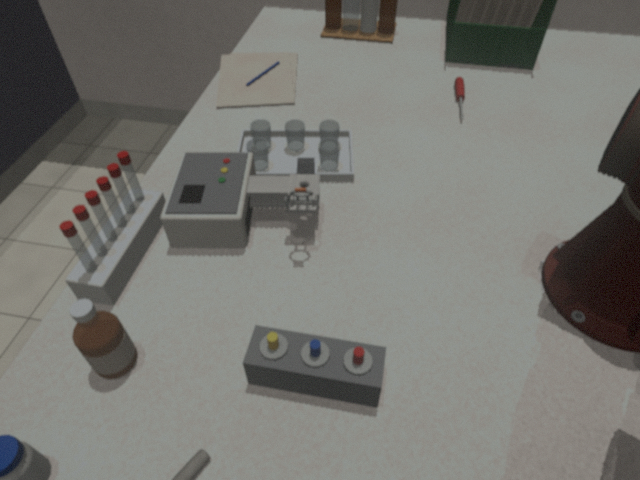

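View pics/wrist0.png

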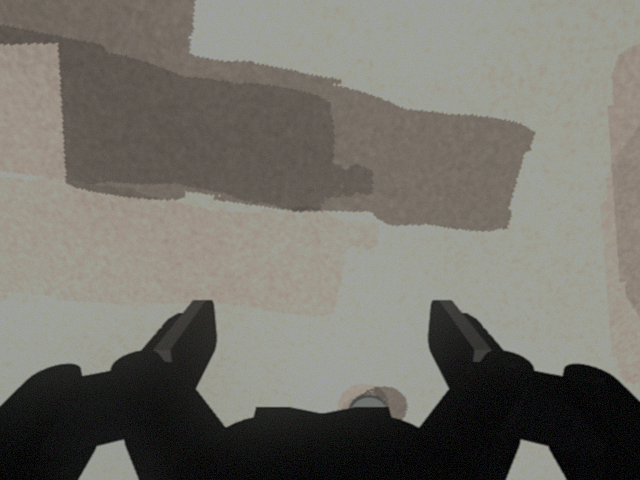

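Scene view: red pin at about (428,216) in the rack, hole at about (189,265), orange tab at (255,216). Side view: red pin at (359,355), tab at (301,190). Next I'll measure these.

```bash
cat > h.py <<'E'
import numpy as np,cv2
from workcell import status,cams,manip
from scipy.spatial.transform import Rotation as R
def ray(c,u,v):
    T=c["world_from_camera"];K=c["intrinsics"]
    d=T[:3,:3]@np.linalg.inv(K)@np.array([u,v,1.]);return T[:3,3],d/np.linalg.norm(d)
def onz(c,u,v,z):
    o,d=ray(c,u,v);return o+d*(z-o[2])/d[2]
def cross(a,b):
    (o1,d1),(o2,d2)=a,b
    A=np.array([d1,-d2]).T;t=np.linalg.lstsq(A,o2-o1,rcond=None)[0]
    p,q=o1+t[0]*d1,o2+t[1]*d2;return (p+q)/2,np.linalg.norm(p-q)
def proj(c,p):
    T=np.linalg.inv(c["world_from_camera"]);q=T[:3,:3]@p+T[:3,3];q=c["intrinsics"]@q;return q[:2]/q[2]
def mask(img,lo,hi):
    return cv2.inRange(cv2.cvtColor(img,cv2.COLOR_BGR2HSV),np.array(lo),np.array(hi))
def blobs(m,amin=10):
    n,l,s,c=cv2.connectedComponentsWithStats(m)
    return [(c[i].round(1).tolist(),s[i].tolist()) for i in range(1,n) if s[i][4]>=amin]
def crop(img,x0,y0,x1,y1,name,k=6):
    cv2.imwrite(name,cv2.resize(img[y0:y1,x0:x1],None,fx=k,fy=k,interpolation=cv2.INTER_CUBIC))
E
python3 - <<'E'
from h import *
for n in ["scene","side"]:
    c=cams.read_camera(n);im=c["image"]
    hsv=cv2.cvtColor(im,cv2.COLOR_BGR2HSV)
    print(n,"red/orange")
    m=mask(im,[0,140,60],[14,255,255])|mask(im,[172,140,60],[180,255,255])
    for b in blobs(m): 
        u,v=map(int,b[0]); print(b,hsv[v,u])
    print("yellow",blobs(mask(im,[20,120,80],[32,255,255])),"blue",blobs(mask(im,[105,120,50],[125,255,255])))
    if n=="scene": crop(im,110,190,310,330,"pics/s1.png",4); crop(im,390,195,470,335,"pics/s2.png",4)
    else: crop(im,230,140,350,270,"pics/d1.png",5); crop(im,230,310,400,410,"pics/d2.png",4)
E
```

```text
scene red/orange
([15.6, 181.1], [0, 178, 34, 8, 215]) [  0 220  88]
([428.2, 210.9], [424, 209, 9, 5, 37]) [  0 223  96]
([254.1, 218.0], [251, 212, 7, 14, 53]) [ 10 208  92]
([107.2, 348.3], [101, 344, 13, 10, 95]) [  0 213  97]
([114.4, 443.0], [101, 431, 28, 26, 530]) [  1 221  97]
([160.0, 448.5], [146, 436, 29, 26, 557]) [  1 216  97]
([206.5, 454.3], [193, 441, 28, 27, 584]) [  0 216  97]
([254.2, 460.2], [241, 447, 28, 28, 596]) [  1 221  97]
([303.5, 466.3], [290, 453, 28, 27, 595]) [  0 210  96]
([353.8, 470.1], [341, 459, 27, 21, 491]) [  1 215  96]
yellow [([434.0, 257.1], [429, 254, 11, 7, 67]), ([133.8, 346.7], [128, 342, 13, 10, 99])] blue [([430.7, 232.4], [426, 230, 10, 6, 50])]
side red/orange
([459.9, 85.3], [457, 79, 6, 15, 48]) [  1 153 117]
([122.5, 154.8], [118, 151, 10, 8, 60]) [  1 176 122]
([225.9, 160.4], [224, 159, 5, 3, 10]) [  1 147 123]
([113.0, 168.2], [108, 164, 11, 13, 76]) [  1 167 116]
([101.9, 181.2], [97, 177, 11, 12, 71]) [  2 171 121]
([91.0, 194.8], [86, 191, 11, 11, 70]) [  1 171 121]
([79.1, 209.7], [74, 206, 11, 10, 73]) [  2 168 123]
([66.2, 225.5], [61, 222, 12, 9, 76]) [  2 160 121]
([358.6, 351.7], [355, 348, 8, 8, 53]) [  1 143 125]
yellow [([223.9, 169.8], [222, 168, 5, 4, 15]), ([271.9, 337.1], [268, 333, 9, 9, 50])] blue [([314.6, 344.4], [311, 340, 8, 10, 58]), ([7.3, 451.5], [0, 436, 19, 39, 509])]
```

View pics/s1.png

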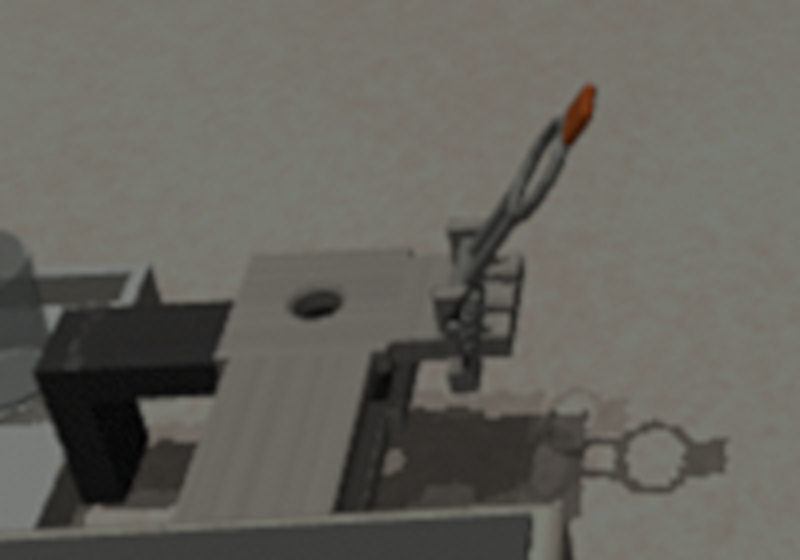

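View pics/s2.png

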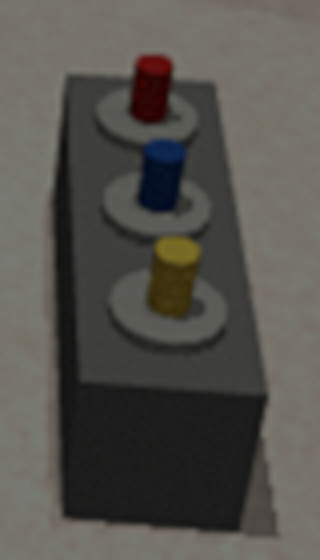

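View pics/d1.png

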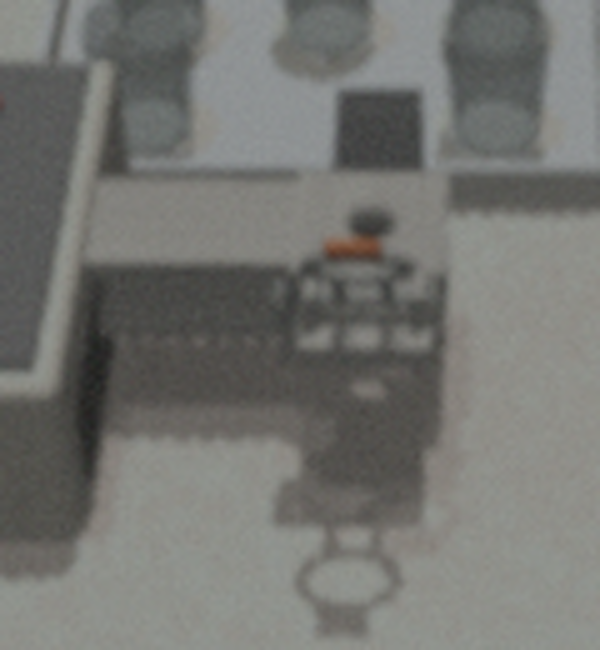

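View pics/d2.png

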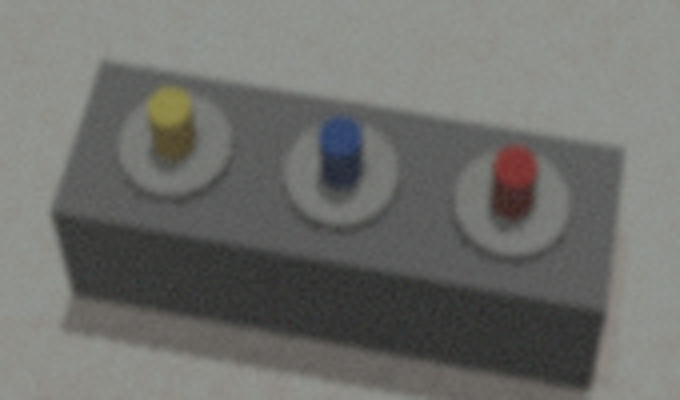

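Run:
```python
from h import *
S=cams.read_camera("scene");D=cams.read_camera("side")
np.set_printoptions(precision=4,suppress=True)
for n,s,d,z in [("red",(428.2,210.6),(358.7,349.8),.099),("blue",(431.2,232.2),(315.2,342.5),None),("yel",(434.5,256.8),(272.5,335.8),None),("hole",(189,265.8),(304.2,184),.08),("tab",(254.8,218.4),(300.6,189.6),.156)]:
    print(n,*cross(ray(S,*s),ray(D,*d)), *( [onz(S,*s,z),onz(D,*d,z)] if z else []))
# clevis top edges z=.08
c=lambda x,y:(110+x/4,190+y/4)
for p in [(250,255),(408,252),(218,357),(370,352),(180,520)]: print("scene clevis",onz(S,*c(*p),.08))
c=lambda x,y:(230+x/5,140+y/5)
for p in [(300,172),(447,172),(85,262),(290,266),(100,176)]: print("side clevis",onz(D,*c(*p),.08))
c=lambda x,y:(230+x/4,310+y/4)
for p in [(103,62),(622,148),(604,306),(55,212)]: print("rack",onz(D,*c(*p),.068))
```

```text
red [0.4319 0.2594 0.0987] 0.0026112729886665414 [0.4339 0.2602 0.099 ] [0.4314 0.2582 0.099 ]
blue [0.4936 0.2597 0.0986] 0.0029249142209182457
yel [0.5551 0.2602 0.0989] 0.0020147279397531165
hole [ 0.5876 -0.0921  0.0775] 0.001998119370168932 [ 0.5916 -0.0893  0.08  ] [ 0.5868 -0.0907  0.08  ]
tab [0.5687 0.0103 0.1551] 0.0018188490193025422 [0.5712 0.0117 0.156 ] [0.5684 0.01   0.156 ]
scene clevis [ 0.5667 -0.1249  0.08  ]
scene clevis [ 0.5584 -0.0659  0.08  ]
scene clevis [ 0.6239 -0.1126  0.08  ]
scene clevis [ 0.6154 -0.0603  0.08  ]
scene clevis [ 0.6997 -0.092   0.08  ]
side clevis [ 0.6212 -0.1139  0.08  ]
side clevis [ 0.5632 -0.1251  0.08  ]
side clevis [ 0.6897 -0.0457  0.08  ]
side clevis [ 0.6116 -0.0585  0.08  ]
side clevis [ 0.6991 -0.0962  0.08  ]
rack [0.5917 0.2295 0.068 ]
rack [0.394  0.2289 0.068 ]
rack [0.3941 0.2908 0.068 ]
rack [0.5908 0.2924 0.068 ]
```

```bash
cat >> h.py <<'E'
def plan(p,yaw=None):
    s=status.state();M=R.from_rotvec(s["ee_rot"]).as_matrix()
    d=M.T@(np.array(p)-s["position"])
    y=np.degrees(np.arctan2(M[1,1],M[0,1]))
    r=0
    if yaw is not None:
        r=-((yaw-y+90)%180-90)   # tool x down: + roll -> - yaw
    print("clk",round(s["clock"],2),"pos",s["position"].round(4),"toolx",M[:,0].round(3),"jawyaw",round(y,2),"q",np.round(s["joint_positions"],2),"gap",round(s["finger_gap"],4),"F",s["wrist_force"].round(2))
    print("dist",np.linalg.norm(d).round(4),"translation",(d/.4).round(4).tolist(),"roll",round(r/60,4),"deg",round(r,2))
E
python3 - <<'E'
from h import *
plan((.4325,.259,.20),11)
E
```

```text
clk 0.35 pos [0.1474 0.5037 0.1957] toolx [-0. -0. -1.] jawyaw 73.68 q [ 1.15  0.29 -0.15  1.13  0.    1.43] gap 0.0856 F [ 0.49  0.08 -0.72]
dist 0.3757 translation [-0.0108, -0.387, 0.8559] roll 1.0447 deg 62.68
```

>>> drive_tool([
  {"translation":[-0.01,-0.387,0.856],"roll":1,"grip":-0.18},
  {"translation":[-0.01,-0.387,0.856],"roll":1,"grip":-0.18},
  {"translation":[-0.01,-0.387,0.856],"roll":1,"grip":-0.18},
  {"translation":[-0.01,-0.387,0.856],"roll":1,"grip":-0.18},
  {"translation":[-0.01,-0.387,0.856],"roll":1,"grip":-0.18},
], squeeze=40)

```text
clock: 0.85
position: [0.3384, 0.3395, 0.1986]
ee_rot: [0.811, 1.414, -0.81]
wrist_force: [0.3, 1.2, 0.1]
finger_gap: 0.0507
```

Run:
```python
from h import *
plan((.4325,.259,.20),11)
```

```text
clk 0.85 pos [0.3384 0.3395 0.1986] toolx [ 0.  0. -1.] jawyaw 30.37 q [ 0.63  0.2  -0.26  1.1  -0.    1.68] gap 0.0507 F [0.32 1.19 0.11]
dist 0.1239 translation [-0.0034, 0.1012, 0.2927] roll 0.3229 deg 19.37
```

>>> drive_tool([
  {"translation":[-0.003,0.101,0.293],"roll":0.323,"grip":-0.18},
  {"translation":[-0.003,0.101,0.293],"roll":0.323,"grip":-0.18},
  {"translation":[-0.003,0.101,0.293],"roll":0.323,"grip":-0.18},
  {"translation":[-0.003,0.101,0.293],"roll":0.323,"grip":-0.18},
])

```text
clock: 1.25
position: [0.435, 0.2566, 0.1997]
ee_rot: [1.071, 1.291, -1.07]
wrist_force: [-1.0, 0.5, -0.1]
finger_gap: 0.0504
```

Run:
```python
from h import *
plan((.4325,.259,.08),11)
c=cams.read_camera("wrist");cv2.imwrite("pics/w1.png",c["image"])
print(blobs(mask(c["image"],[0,120,40],[12,255,255])))
print(proj(c,np.array([.4325,.259,.099])))
```

```text
clk 1.25 pos [0.435  0.2566 0.1997] toolx [ 0.001 -0.    -1.   ] jawyaw 10.68 q [ 0.39  0.25 -0.2   1.12 -0.    1.77] gap 0.0504 F [-1.01  0.46 -0.11]
dist 0.1197 translation [0.2992, -0.0053, -0.0071] roll -0.0053 deg -0.32
[([318.1, 221.9], [309, 210, 19, 24, 334]), ([8.8, 371.2], [0, 318, 23, 103, 1591])]
[319.00002606 227.17150591]
```

View pics/w1.png

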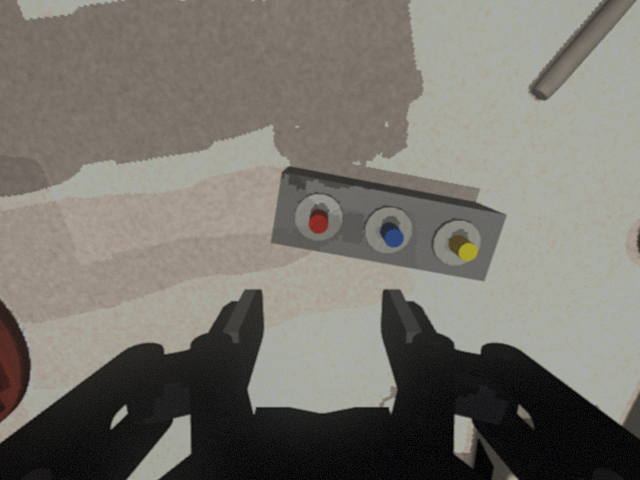

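Wrist view: the red top is at about (318,224), left of blue and yellow in the rack. That is within about 3 px of where I predicted it. Refining.

Run:
```python
from h import *
c=cams.read_camera("wrist");im=c["image"]
crop(im,260,170,500,300,"pics/w1c.png",3)
print(onz(c,318.5,223.5,.099),c["world_from_camera"][:3,3],onz(c,*proj(c,np.array(status.state()["position"])),.1997))
g=cv2.cvtColor(im,cv2.COLOR_BGR2HSV)[205:240,318];print(g.tolist())
```

```text
[0.42985292 0.26305195 0.099     ] [0.42031124 0.32734557 0.37639739] [0.43241494 0.25860987 0.1997    ]
[[21, 18, 140], [21, 17, 106], [23, 11, 94], [24, 13, 95], [34, 20, 89], [9, 31, 82], [6, 89, 72], [2, 143, 64], [4, 122, 67], [3, 120, 66], [6, 108, 71], [2, 137, 93], [1, 171, 124], [1, 177, 143], [1, 184, 136], [1, 180, 132], [2, 179, 131], [2, 181, 128], [1, 176, 132], [0, 182, 129], [2, 185, 131], [1, 178, 129], [2, 174, 133], [3, 191, 128], [2, 177, 131], [1, 179, 131], [2, 173, 131], [2, 175, 131], [1, 167, 134], [2, 154, 129], [3, 82, 122], [20, 26, 119], [30, 10, 122], [30, 20, 125], [30, 15, 116]]
```

View pics/w1c.png

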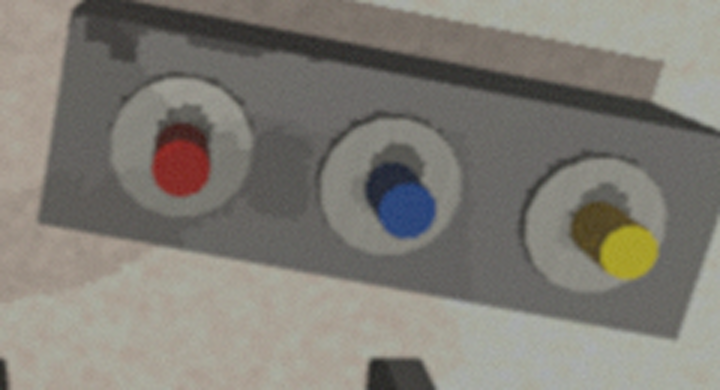

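Run:
```python
from h import *
c=cams.read_camera("wrist")
print(onz(c,320.3,225.3,.099))
plan((.432,.260,.077),11)
```

```text
[0.43051377 0.26267014 0.099     ]
clk 1.4 pos [0.4319 0.2591 0.1997] toolx [-0.  0. -1.] jawyaw 11.03 q [ 0.39  0.25 -0.2   1.12  0.    1.77] gap 0.0507 F [-0.75  0.02  0.82]
dist 0.1227 translation [0.3068, 0.0008, -0.0021] roll 0.0006 deg 0.03
```

>>> drive_tool([
  {"translation":[0.1,0,-0.0035],"roll":0,"grip":-0.18},
  {"translation":[0.2,0,-0.0035],"roll":0,"grip":-0.18},
  {"translation":[0.27,0,-0.0035],"roll":0,"grip":-0.18},
  {"translation":[0.306,0,-0.0035],"roll":0,"grip":-0.18},
  {"translation":[0.306,0,-0.0035],"roll":0,"grip":-0.18},
])

```text
clock: 1.9
position: [0.4289, 0.2608, 0.0756]
ee_rot: [1.062, 1.298, -1.067]
wrist_force: [-0.3, -0.0, 0.3]
finger_gap: 0.0501
```

Run:
```python
from h import *
plan((.4315,.2605,.077),11)
c=cams.read_camera("wrist");cv2.imwrite("pics/w2.png",c["image"])
```

```text
clk 1.9 pos [0.4289 0.2608 0.0756] toolx [-0.004 -0.001 -1.   ] jawyaw 11.19 q [ 0.4   0.36 -0.4   0.82  0.    1.78] gap 0.0501 F [-0.25 -0.02  0.27]
dist 0.003 translation [-0.0036, 0.0061, 0.0021] roll 0.0032 deg 0.19
```

View pics/w2.png

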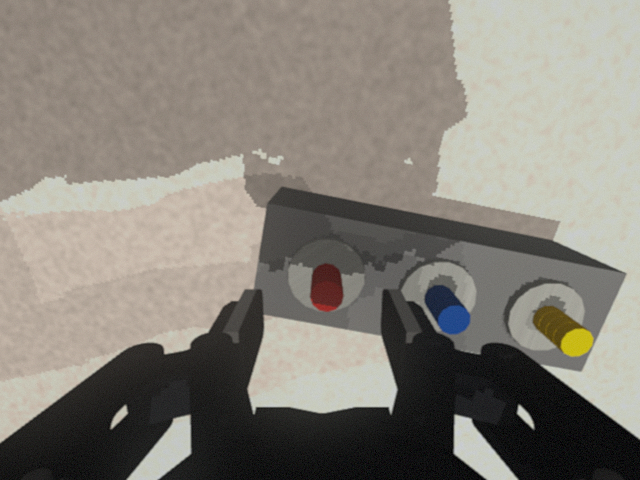

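Run:
```python
from h import *
c=cams.read_camera("wrist");im=c["image"]
p=status.state()["position"];print(p,proj(c,p),proj(c,np.r_[p[:2],.099]))
print(onz(c,327,301,.099))
crop(im,200,240,440,360,"pics/w2c.png",3)
```

```text
[0.43105629 0.26135905 0.07783843] [323.34983054 278.47868357] [323.42262681 295.45219294]
[0.43325735 0.25890581 0.099     ]
```

View pics/w2c.png

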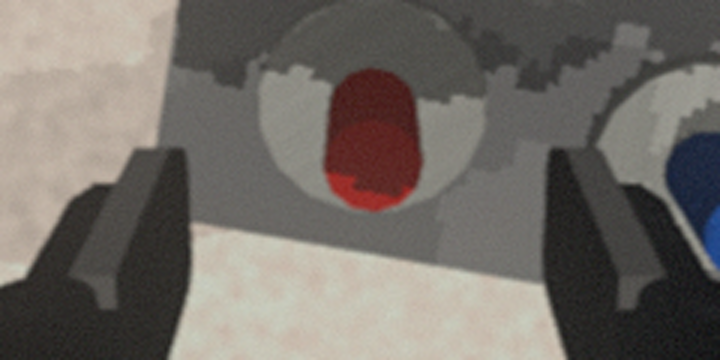

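Centred: the red top is at (324,296) and the grasp axis projects to (323,295). Closing the gripper.

>>> drive_tool([
  {"translation":[0,0,0],"grip":1},
  {"translation":[0,0,0],"grip":1},
  {"translation":[0,0,0],"grip":1},
  {"translation":[0,0,0],"grip":1},
  {"translation":[0,0,0],"grip":1},
], squeeze=60)

```text
invalid input at $.deltas[0]: expected keys grip, translation, roll
```

Run:
```python
from h import *
plan((.4315,.2605,.27),11)
```

```text
clk 2.0 pos [0.4311 0.2614 0.0778] toolx [-0.  0. -1.] jawyaw 11.15 q [ 0.4   0.35 -0.4   0.82  0.    1.78] gap 0.0503 F [-0.02 -0.65  0.07]
dist 0.1922 translation [-0.4804, 0.0006, 0.0021] roll 0.0025 deg 0.15
```

>>> drive_tool([
  {"translation":[0,0,0],"roll":0,"grip":1},
  {"translation":[0,0,0],"roll":0,"grip":1},
  {"translation":[0,0,0],"roll":0,"grip":1},
  {"translation":[0,0,0],"roll":0,"grip":1},
  {"translation":[0,0,0],"roll":0,"grip":1},
], squeeze=60)

```text
clock: 2.5
position: [0.4312, 0.2614, 0.078]
ee_rot: [1.065, 1.295, -1.064]
wrist_force: [-0.2, -0.2, 0.9]
finger_gap: -0.0003
```

>>> drive_tool([
  {"translation":[-0.05,0,0],"roll":0,"grip":1},
  {"translation":[-0.15,0,0],"roll":0,"grip":1},
  {"translation":[-0.27,0,0],"roll":0,"grip":1},
  {"translation":[-0.38,0,0],"roll":0,"grip":1},
  {"translation":[-0.48,0,0],"roll":0,"grip":1},
])

```text
clock: 3.0
position: [0.4312, 0.2612, 0.2724]
ee_rot: [1.066, 1.295, -1.064]
wrist_force: [0.5, 0.1, 0.3]
finger_gap: 0.0003
```

Run:
```python
from h import *
plan((.588,-.091,.27),11)
c=cams.read_camera("wrist");cv2.imwrite("pics/w3.png",c["image"])
```

```text
clk 3.0 pos [0.4312 0.2612 0.2724] toolx [ 0.001  0.001 -1.   ] jawyaw 11.13 q [ 0.4   0.22 -0.05  1.3   0.    1.78] gap 0.0003 F [0.52 0.08 0.31]
dist 0.3855 translation [0.0056, 0.2147, 0.9395] roll 0.0022 deg 0.13
```

View pics/w3.png

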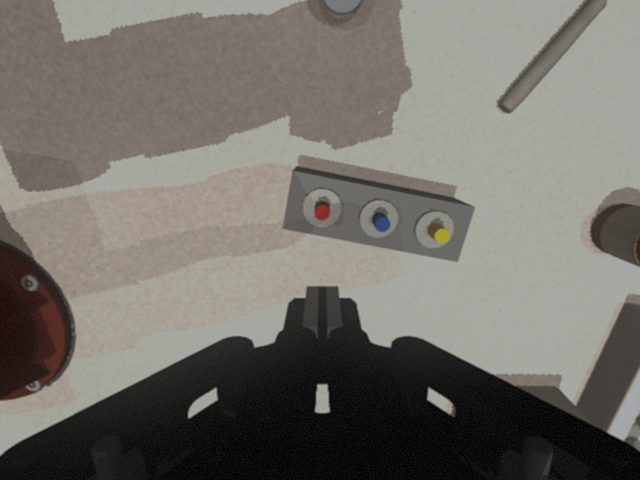

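The grasp missed. The fingers shut fully (gap about 0) and the red pin is still in the rack at (322,211). I'll check the real fingertip position in the fixed cameras.

Run:
```python
from h import *
p=status.state()["position"];print(p)
for n in ["scene","side"]:
    c=cams.read_camera(n);im=c["image"];cv2.imwrite(f"pics/{n}1.png",im)
    u,v=proj(c,p);print(n,u,v)
    x,y=int(u)-70,int(v)-70; x=max(x,0);y=max(y,0);print(x,y)
    a=im.copy();cv2.circle(a,(int(u),int(v)),1,(0,255,0),-1)
    crop(a,x,y,x+140,y+110,f"pics/{n}1c.png",5)
    m=mask(im,[0,140,60],[14,255,255])|mask(im,[172,140,60],[180,255,255]);print([b for b in blobs(m) if 340<b[0][0]<440])
```

```text
[0.43342544 0.26214069 0.27838481]
scene 445.7587170812 101.30012232628175
375 31
[([428.3, 210.8], [424, 209, 9, 5, 35]), ([353.8, 470.1], [341, 459, 27, 21, 491])]
side 365.55514952740526 271.3334131902798
295 201
[([358.7, 352.8], [355, 350, 8, 7, 28])]
```

View pics/scene1c.png

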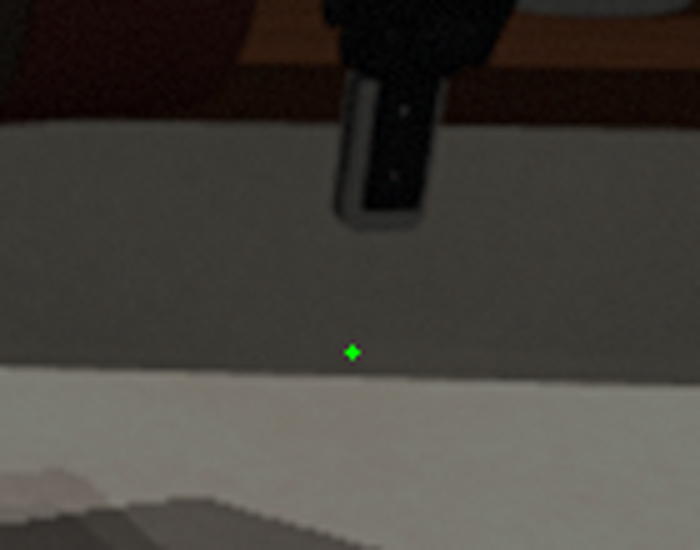

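View pics/side1c.png

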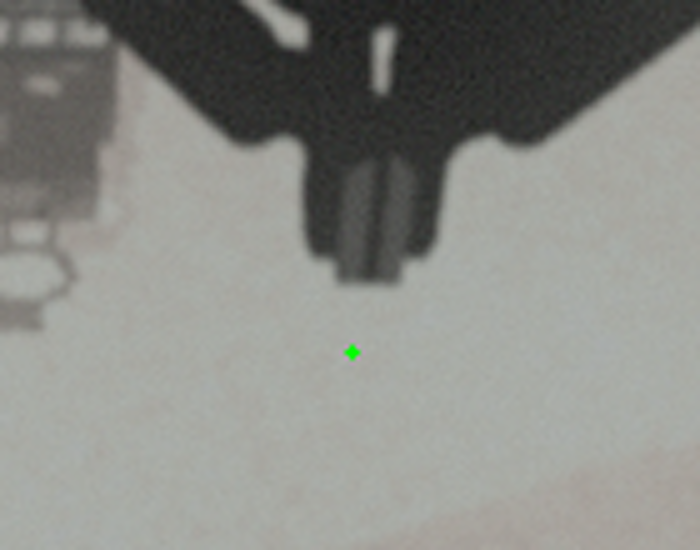

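Run:
```python
from h import *
plan((.4315,.2605,.27),11)
S=cams.read_camera("scene");D=cams.read_camera("side")
plan((.4315,.2605,.27),11)
for n,c in(("S",S),("D",D)):
    print(n,proj(c,status.state()["position"]))
    cv2.imwrite(f"pics/t{n}.png",c["image"])
print(cross(ray(S,451,76),ray(D,368.6,257.6)))
crop(S["image"],375,31,515,141,"pics/s3c.png",5)
```

```text
clk 3.15 pos [0.4327 0.2618 0.2726] toolx [ 0.005  0.002 -1.   ] jawyaw 11.13 q [ 0.4   0.22 -0.05  1.3   0.    1.78] gap -0.0004 F [ 1.35 -0.13  0.4 ]
dist 0.0031 translation [0.0065, -0.0035, 0.0027] roll 0.0022 deg 0.13
clk 3.25 pos [0.431  0.2611 0.2696] toolx [-0.  0. -1.] jawyaw 11.13 q [ 0.4   0.22 -0.05  1.3   0.    1.78] gap 0.0003 F [ 0.13 -0.35 -0.48]
dist 0.0009 translation [-0.0011, 0.001, 0.0017] roll 0.0022 deg 0.13
S [443.8862893  106.92917575]
D [367.31136969 275.85800667]
(array([0.43089657, 0.26622763, 0.31045846]), np.float64(0.004677993197096371))
```

View pics/s3c.png

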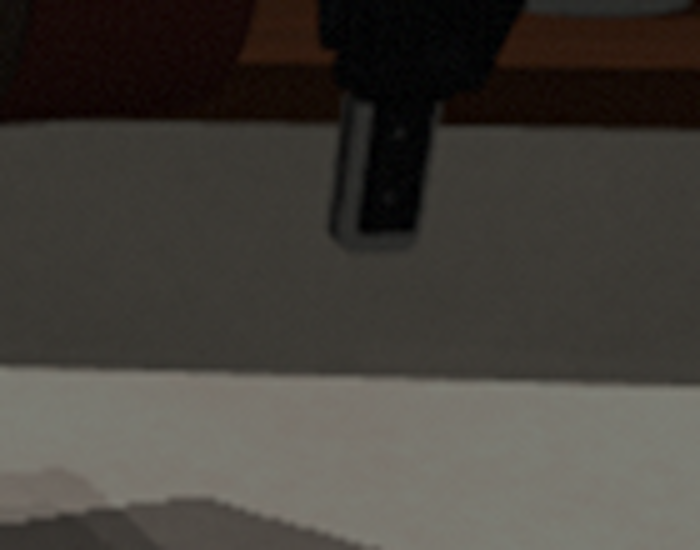

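Run:
```python
from h import *
print([a for a in dir(manip) if a[0]!='_'],[a for a in dir(status) if a[0]!='_'],[a for a in dir(cams) if a[0]!='_'])
W=cams.read_camera("wrist");S=cams.read_camera("scene");D=cams.read_camera("side")
p=status.state()["position"];print(p, W["world_from_camera"][:3,3]-p)
im=W["image"];crop(im,270,170,470,290,"pics/w4c.png",4)
crop(D["image"],295,201,435,311,"pics/d4c.png",5)
crop(S["image"],375,31,515,141,"pics/s4c.png",5)
# red & yellow scale
m=mask(im,[0,150,100],[10,255,255]);print(blobs(m));print(blobs(mask(im,[22,150,130],[32,255,255])))
```

```text
['PlanningError', 'grasp_offset'] ['state'] ['read_camera']
[0.43048283 0.2609     0.26876095] [-0.01279636  0.06964251  0.17759314]
[([322.0, 212.0], [315, 205, 15, 15, 168])]
[([442.7, 236.1], [436, 230, 15, 14, 158])]
```

View pics/w4c.png

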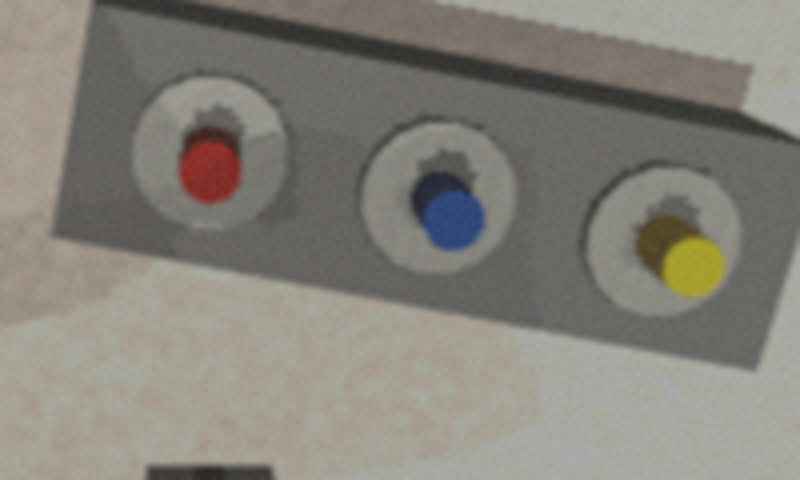

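View pics/d4c.png

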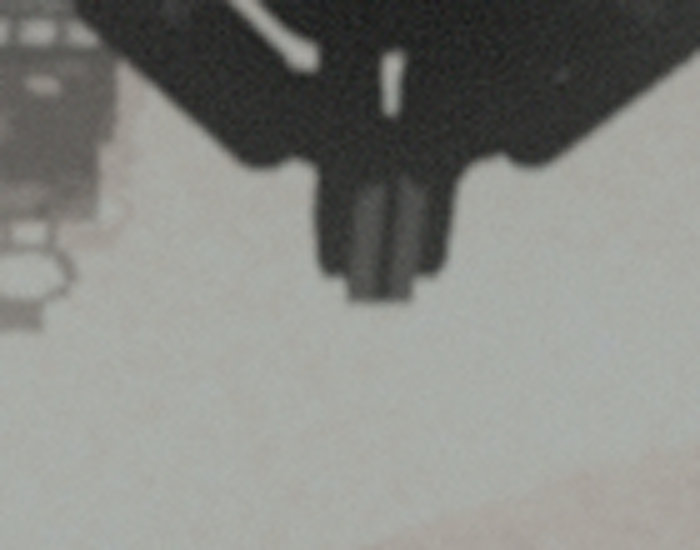

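View pics/s4c.png

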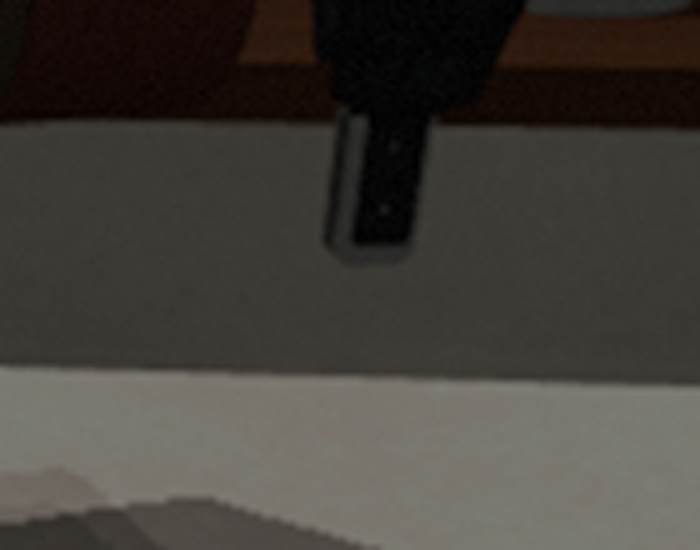

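Run:
```python
from h import *
W=cams.read_camera("wrist");S=cams.read_camera("scene");D=cams.read_camera("side")
p=status.state()["position"];print(p)
t,e=cross(ray(S,448.5,83.5),ray(D,371,260.5));print("tip",t,e)
print("tip in wrist",proj(W,t),"tcp in wrist",proj(W,p))
a=onz(W,322.4,212.3,.099);b=onz(W,442.9,236.6,.099);print("wrist red,yellow",a,b,np.linalg.norm(a-b))
for z in (.07,.099,.13):print(z,np.linalg.norm(onz(W,322.4,212.3,z)-onz(W,442.9,236.6,z)))
# height of red by wrist+side & wrist+scene
print(cross(ray(W,322.4,212.3),ray(S,428.2,210.6)),cross(ray(W,322.4,212.3),ray(D,358.7,349.8)))
print("jaw tip px dists")
```

```text
[0.43076046 0.26107612 0.26921648]
tip [0.42861436 0.26353807 0.30085139] 0.0015610413907212815
tip in wrist [318.16563404 298.94973028] tcp in wrist [322.03397763 278.00280691]
wrist red,yellow [0.43061159 0.26182547 0.099     ] [0.55334797 0.26091105 0.099     ] 0.12273979138854899
0.07 0.1330120507390886
0.099 0.12273979138854899
0.13 0.11175910035866185
(array([0.43060814, 0.2610493 , 0.09685401]), np.float64(0.0007103391559589856)) (array([0.43072861, 0.26376057, 0.10890502]), np.float64(0.0009854366692754561))
jaw tip px dists
```

In both fixed views the shut fingertips are at z≈0.301, while the reported TCP is 0.269. So the fingers really end about 31 mm above the reported TCP. That explains the miss: they closed above the pin. I'll go back down with this offset and check before closing.

>>> drive_tool([
  {"translation":[0.11,0,0],"roll":0,"grip":-0.18},
  {"translation":[0.23,0,0],"roll":0,"grip":-0.18},
  {"translation":[0.35,0,0],"roll":0,"grip":-0.18},
  {"translation":[0.46,0,0],"roll":0,"grip":-0.18},
  {"translation":[0.51,0,0],"roll":0,"grip":-0.18},
])

```text
clock: 4.05
position: [0.4278, 0.2598, 0.0614]
ee_rot: [1.061, 1.298, -1.07]
wrist_force: [-0.2, -0.4, 0.2]
finger_gap: 0.0505
```

>>> drive_tool([
  {"translation":[0,0,0],"roll":0,"grip":-0.18},
])

```text
clock: 4.15
position: [0.4255, 0.2589, 0.0587]
ee_rot: [1.057, 1.301, -1.075]
wrist_force: [0.9, 0.3, 0.3]
finger_gap: 0.0502
```

Run:
```python
from h import *
plan((.4310,.2610,.048),11)
S=cams.read_camera("scene");D=cams.read_camera("side")
crop(S["image"],370,140,510,245,"pics/s5c.png",5)
crop(D["image"],300,280,440,385,"pics/d5c.png",5)
```

```text
clk 4.15 pos [0.4255 0.2589 0.0587] toolx [-0.011 -0.004 -1.   ] jawyaw 11.13 q [ 0.4   0.38 -0.42  0.78  0.    1.78] gap 0.0502 F [0.88 0.35 0.28]
dist 0.0122 translation [0.0266, 0.0149, -0.0026] roll 0.0022 deg 0.13
```

View pics/s5c.png

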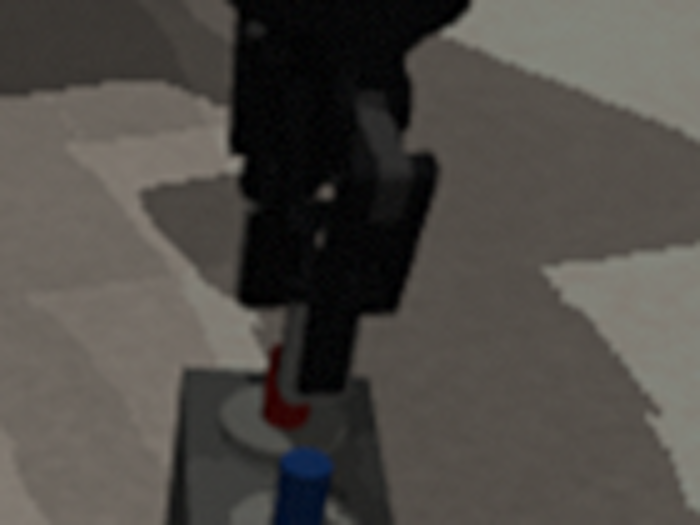

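View pics/d5c.png

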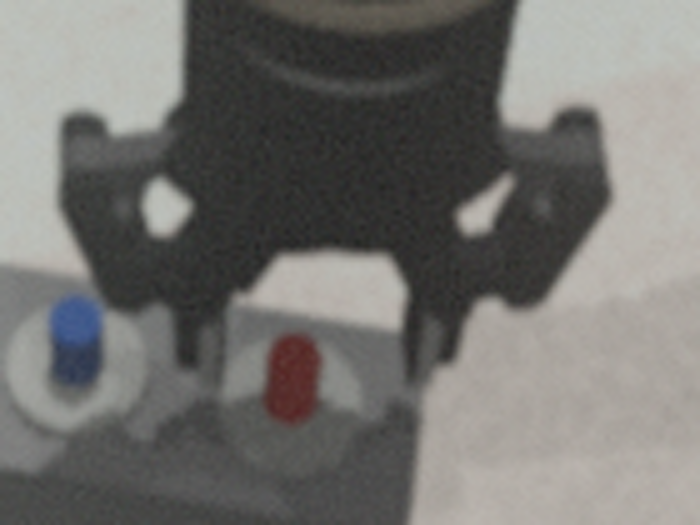

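Both views show the red grip between the fingers. Checking fingertip height.

Run:
```python
from h import *
S=cams.read_camera("scene")
o,d=ray(S,435,218.4)
for x in (.45,.455,.46): print(o+d*(x-o[0])/d[0])
plan((.4310,.2610,.048),11)
D=cams.read_camera("side")
crop(S["image"],370,140,510,245,"pics/s6c.png",5)
crop(D["image"],300,280,440,385,"pics/d6c.png",5)
plan((.4310,.2610,.048),11)
```

```text
[0.45       0.27037652 0.09499401]
[0.455      0.26956604 0.09819075]
[0.46       0.26875556 0.1013875 ]
clk 4.3 pos [0.4282 0.2601 0.0622] toolx [-0.006 -0.002 -1.   ] jawyaw 11.14 q [ 0.4   0.37 -0.42  0.79  0.    1.78] gap 0.0501 F [-0.5  -0.82 -0.11]
dist 0.0145 translation [0.0354, 0.0075, -0.001] roll 0.0023 deg 0.14
clk 4.35 pos [0.4288 0.2603 0.0626] toolx [-0.005 -0.001 -1.   ] jawyaw 11.14 q [ 0.4   0.37 -0.42  0.79  0.    1.78] gap 0.0503 F [ 0.44 -0.53  0.54]
dist 0.0148 translation [0.0365, 0.006, -0.0007] roll 0.0023 deg 0.14
```

View pics/s6c.png

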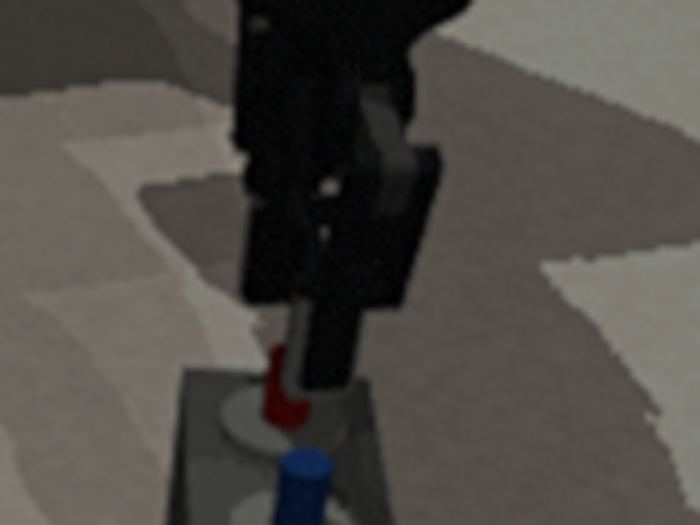

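>>> drive_tool([
  {"translation":[0.015,0.004,0],"roll":0,"grip":-0.18},
  {"translation":[0.03,0.005,0],"roll":0,"grip":-0.18},
  {"translation":[0.041,0.005,0],"roll":0,"grip":-0.18},
  {"translation":[0.041,0.005,0],"roll":0,"grip":-0.18},
  {"translation":[0.041,0.005,0],"roll":0,"grip":-0.18},
])

```text
clock: 4.85
position: [0.4305, 0.2606, 0.0461]
ee_rot: [1.062, 1.298, -1.069]
wrist_force: [-0.3, 0.3, 0.8]
finger_gap: 0.0505
```

>>> drive_tool([
  {"translation":[0,0,0],"roll":0,"grip":1},
  {"translation":[0,0,0],"roll":0,"grip":1},
  {"translation":[0,0,0],"roll":0,"grip":1},
  {"translation":[0,0,0],"roll":0,"grip":1},
  {"translation":[0,0,0],"roll":0,"grip":1},
], squeeze=60)

```text
clock: 5.35
position: [0.4306, 0.2607, 0.0464]
ee_rot: [1.062, 1.298, -1.069]
wrist_force: [-1.0, -1.6, 5.5]
finger_gap: 0.0134
```

Run:
```python
from h import *
plan((.4310,.2610,.30),11)
S=cams.read_camera("scene");D=cams.read_camera("side")
a=np.hstack([S["image"][140:245,370:510],D["image"][280:385,300:440]])
cv2.imwrite("pics/g7.png",cv2.resize(a,None,fx=2.8,fy=2.8,interpolation=cv2.INTER_CUBIC))
```

```text
clk 5.35 pos [0.4306 0.2607 0.0464] toolx [-0.005 -0.001 -1.   ] jawyaw 11.14 q [ 0.4   0.39 -0.43  0.75  0.    1.78] gap 0.0134 F [-0.97 -1.58  5.51]
dist 0.2536 translation [-0.634, -0.0019, -0.0003] roll 0.0023 deg 0.14
```

View pics/g7.png

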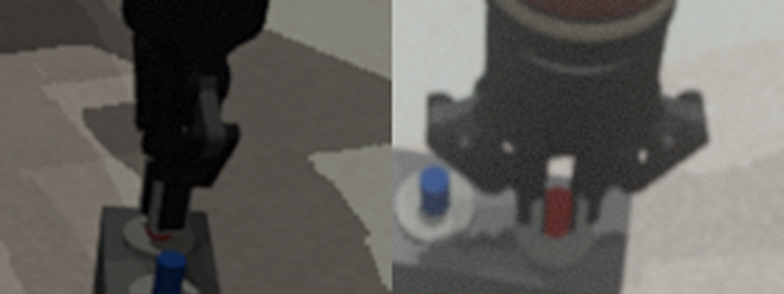

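>>> drive_tool([
  {"translation":[-0.03,0,0],"roll":0,"grip":1},
  {"translation":[-0.1,0,0],"roll":0,"grip":1},
  {"translation":[-0.2,0,0],"roll":0,"grip":1},
  {"translation":[-0.3,0,0],"roll":0,"grip":1},
  {"translation":[-0.4,0,0],"roll":0,"grip":1},
])

```text
clock: 5.95
position: [0.4309, 0.2607, 0.2086]
ee_rot: [1.062, 1.298, -1.069]
wrist_force: [0.9, -0.2, -1.9]
finger_gap: 0.0135
```

>>> drive_tool([
  {"translation":[-0.06,0,0],"roll":0,"grip":1},
  {"translation":[-0.1,0,0],"roll":0,"grip":1},
  {"translation":[-0.1,0,0],"roll":0,"grip":1},
  {"translation":[-0.1,0,0],"roll":0,"grip":1},
  {"translation":[-0.1,0,0],"roll":0,"grip":1},
])

```text
clock: 6.45
position: [0.4304, 0.2605, 0.2475]
ee_rot: [1.061, 1.298, -1.07]
wrist_force: [-0.2, 1.1, -2.1]
finger_gap: 0.0137
```

Run:
```python
from h import *
plan((.588,-.091,.25),11)
S=cams.read_camera("scene");D=cams.read_camera("side");W=cams.read_camera("wrist")
for n,c in (("s",S),("d",D),("w",W)): cv2.imwrite(f"pics/{n}8.png",c["image"])
a=np.hstack([S["image"][70:245,370:510],D["image"][220:395,300:440]])
cv2.imwrite("pics/g8.png",cv2.resize(a,None,fx=2.8,fy=2.8,interpolation=cv2.INTER_CUBIC))
```

```text
clk 6.45 pos [0.4304 0.2605 0.2475] toolx [-0.006 -0.002 -1.   ] jawyaw 11.14 q [ 0.4   0.23 -0.1   1.25  0.    1.77] gap 0.0137 F [-0.2   1.14 -2.12]
dist 0.3852 translation [-0.0067, 0.2167, 0.9383] roll 0.0023 deg 0.14
```

View pics/g8.png

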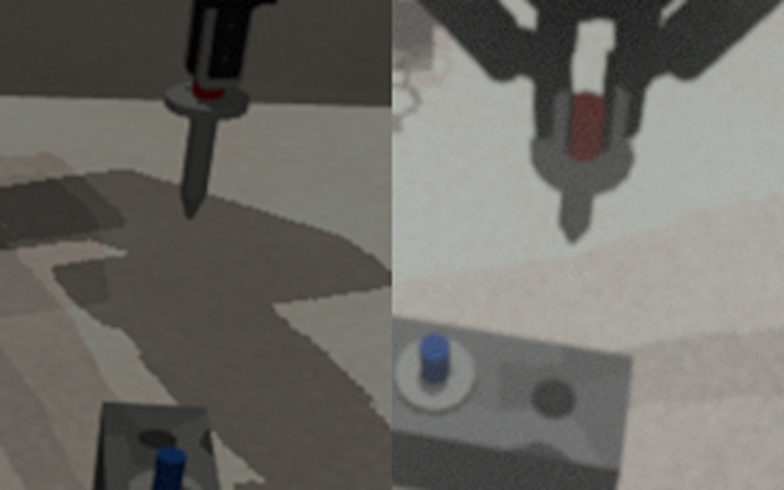

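View pics/w8.png

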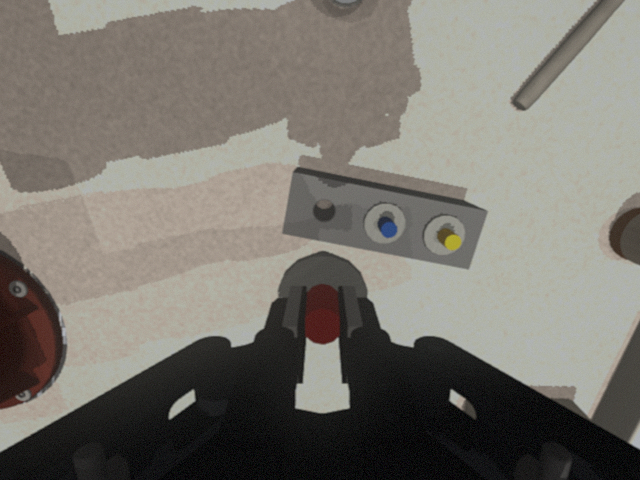

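The red-topped pin is held between the pads and its rack place is empty. Next I'll measure the pin tip against the TCP.

Run:
```python
from h import *
S=cams.read_camera("scene");D=cams.read_camera("side")
plan((.588,-.091,.25),11)
print("tip",cross(ray(S,438.6,147.9),ray(D,364.3,306.8)))
print("collar",cross(ray(S,443.6,105.7),ray(D,367.9,278.2)))
crop(S["image"],410,85,480,155,"pics/s9.png",8);crop(D["image"],330,240,400,315,"pics/d9.png",8)
```

```text
clk 6.7 pos [0.4308 0.2606 0.248 ] toolx [-0.005 -0.002 -1.   ] jawyaw 11.14 q [ 0.4   0.23 -0.1   1.25  0.    1.77] gap 0.0132 F [-0.74 -0.15 -1.28]
dist 0.3852 translation [-0.0054, 0.2156, 0.9385] roll 0.0023 deg 0.14
tip (array([0.43072032, 0.2615489 , 0.20805856]), np.float64(0.001787829980026074))
collar (array([0.42943124, 0.26207601, 0.2695496 ]), np.float64(0.0035451572279709075))
```

View pics/s9.png

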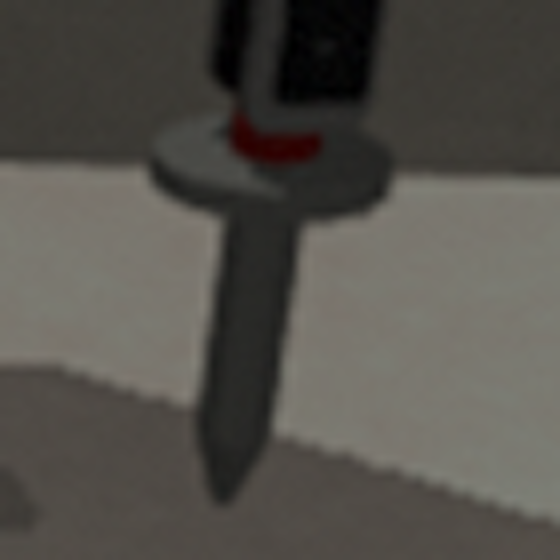

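View pics/d9.png

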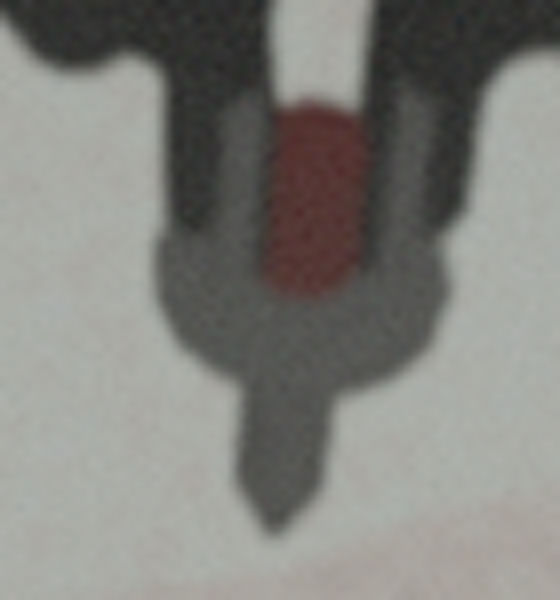

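Run:
```python
from h import *
W=cams.read_camera("wrist");im=W["image"]
crop(im,290,180,360,240,"pics/w9.png",9)
p=status.state()["position"]
print(p,"pred",proj(W,np.r_[p[:2],.068]),proj(W,np.r_[p[:2],.080]))
plan((.587,-.0885,.26),11)
```

```text
[0.43092142 0.26068858 0.24821331] pred [322.82337798 210.98984242] [322.78042216 213.39519169]
clk 6.75 pos [0.4309 0.2607 0.2482] toolx [-0.005 -0.002 -1.   ] jawyaw 11.14 q [ 0.4   0.23 -0.1   1.25  0.    1.77] gap 0.0136 F [ 0.6   0.57 -1.3 ]
dist 0.3827 translation [-0.03, 0.214, 0.9319] roll 0.0023 deg 0.14
```

View pics/w9.png

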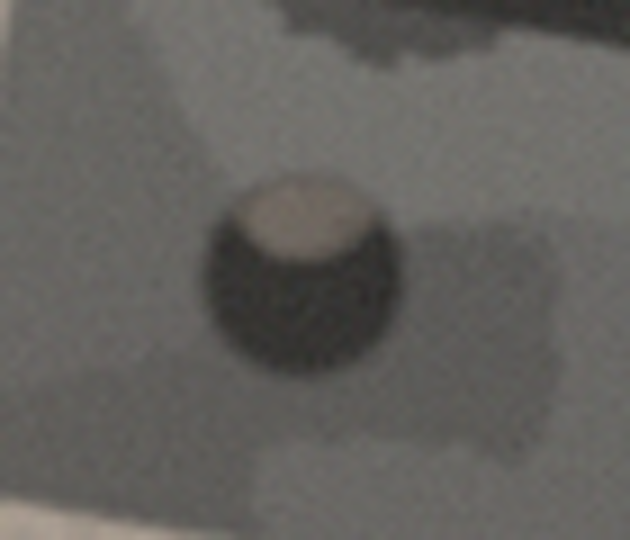

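>>> drive_tool([
  {"translation":[-0.03,0.02,0.09],"roll":0,"grip":1},
  {"translation":[-0.03,0.045,0.2],"roll":0,"grip":1},
  {"translation":[-0.03,0.07,0.31],"roll":0,"grip":1},
  {"translation":[-0.03,0.095,0.42],"roll":0,"grip":1},
  {"translation":[-0.03,0.12,0.53],"roll":0,"grip":1},
])

```text
clock: 7.25
position: [0.5195, 0.0603, 0.2601]
ee_rot: [1.061, 1.298, -1.069]
wrist_force: [0.0, 0.7, -1.2]
finger_gap: 0.0135
```

Run:
```python
from h import *
plan((.587,-.0885,.26),11)
```

```text
clk 7.25 pos [0.5195 0.0603 0.2601] toolx [-0.005 -0.002 -1.   ] jawyaw 11.15 q [-0.02  0.27 -0.02  1.29 -0.    1.35] gap 0.0135 F [ 0.05  0.7  -1.22]
dist 0.1634 translation [-0.0, 0.0936, 0.3976] roll 0.0025 deg 0.15
```

>>> drive_tool([
  {"translation":[0,0.024,0.1],"roll":0,"grip":1},
  {"translation":[0,0.048,0.2],"roll":0,"grip":1},
  {"translation":[0,0.071,0.3],"roll":0,"grip":1},
  {"translation":[0,0.094,0.398],"roll":0,"grip":1},
  {"translation":[0,0.094,0.398],"roll":0,"grip":1},
])

```text
clock: 7.75
position: [0.5885, -0.0931, 0.2588]
ee_rot: [1.063, 1.296, -1.073]
wrist_force: [-0.4, 0.7, -1.2]
finger_gap: 0.0136
```

>>> drive_tool([
  {"translation":[0,0,0],"roll":0,"grip":1},
  {"translation":[0,0,0],"roll":0,"grip":1},
])

```text
clock: 7.95
position: [0.5882, -0.093, 0.2584]
ee_rot: [1.063, 1.296, -1.073]
wrist_force: [-0.7, 0.2, -0.6]
finger_gap: 0.0135
```

Run:
```python
from h import *
W=cams.read_camera("wrist");im=W["image"]
cv2.imwrite("pics/w10.png",im)
p=status.state()["position"]
print(p,"pred",proj(W,np.r_[p[:2],.080]))
plan((.587,-.0885,.26),11)
```

```text
[ 0.5881739  -0.092516    0.25868287] pred [322.89473475 210.75333712]
clk 8.0 pos [ 0.5882 -0.0925  0.2587] toolx [-0.006 -0.003 -1.   ] jawyaw 10.94 q [-0.28  0.41  0.19  1.35 -0.    1.1 ] gap 0.0134 F [ 0.45 -0.27 -1.01]
dist 0.0044 translation [-0.0033, -0.001, -0.0104] roll -0.001 deg -0.06
```

View pics/w10.png

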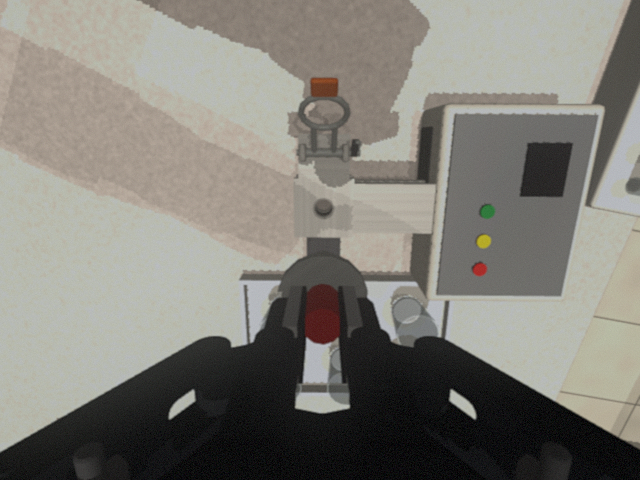

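The wrist view shows the clevis squared up, the hole at about (323,207) and the open ring above it at (324,110). Now a fine measurement of the hole.

Run:
```python
from h import *
W=cams.read_camera("wrist");im=W["image"]
crop(im,285,170,365,240,"pics/w11.png",8)
g=cv2.GaussianBlur(cv2.cvtColor(im,cv2.COLOR_BGR2GRAY),(3,3),0)
m=(g[195:220,310:338]<100).astype(np.uint8)
n,l,s,c=cv2.connectedComponentsWithStats(m);print(s[1:],c[1:]+[310,195])
for ln in [((290,178),(290,178))]:pass
plan((.587,-.0885,.26),11)
p=status.state()["position"]
print(p,proj(W,np.r_[p[:2],.080]))
```

```text
[[  4   6  19  17 222]] [[323.         209.04054054]]
clk 8.05 pos [ 0.5882 -0.0923  0.2589] toolx [-0.006 -0.003 -1.   ] jawyaw 10.97 q [-0.28  0.41  0.19  1.35 -0.    1.1 ] gap 0.0135 F [ 0.37 -0.27 -0.97]
dist 0.0041 translation [-0.0028, -0.0012, -0.0098] roll -0.0006 deg -0.03
[ 0.58819307 -0.09226324  0.25887747] [322.86566933 210.94113818]
```

View pics/w11.png

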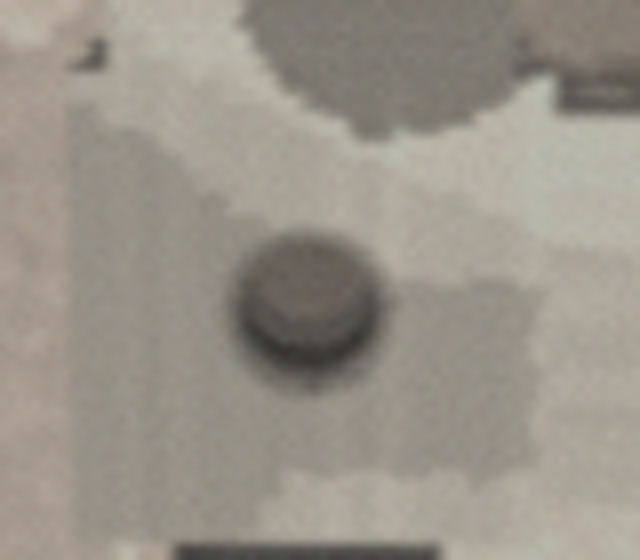

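Run:
```python
from h import *
plan((.5879,-.0905,.135),11)
```

```text
clk 8.05 pos [ 0.5882 -0.0923  0.2589] toolx [-0.006 -0.003 -1.   ] jawyaw 10.97 q [-0.28  0.41  0.19  1.35 -0.    1.1 ] gap 0.0135 F [ 0.37 -0.27 -0.97]
dist 0.1239 translation [0.3097, 0.002, -0.0049] roll -0.0006 deg -0.03
```

>>> drive_tool([
  {"translation":[0.08,0.001,-0.005],"roll":0,"grip":1},
  {"translation":[0.16,0.001,-0.005],"roll":0,"grip":1},
  {"translation":[0.24,0.002,-0.005],"roll":0,"grip":1},
  {"translation":[0.31,0.002,-0.005],"roll":0,"grip":1},
  {"translation":[0.31,0.002,-0.005],"roll":0,"grip":1},
])

```text
clock: 8.55
position: [0.5851, -0.0888, 0.1317]
ee_rot: [1.061, 1.303, -1.074]
wrist_force: [-1.5, 0.0, -1.7]
finger_gap: 0.0131
```

Run:
```python
from h import *
plan((.5879,-.0905,.135),11)
S=cams.read_camera("scene");D=cams.read_camera("side");W=cams.read_camera("wrist")
plan((.5879,-.0905,.135),11)
cv2.imwrite("pics/w12.png",W["image"])
crop(S["image"],140,170,270,290,"pics/s12.png",5);crop(D["image"],250,110,370,220,"pics/d12.png",5)
```

```text
clk 8.55 pos [ 0.5851 -0.0888  0.1317] toolx [-0.012 -0.001 -1.   ] jawyaw 11.04 q [-0.27  0.47 -0.06  1.05 -0.    1.11] gap 0.0131 F [-1.47  0.03 -1.7 ]
dist 0.0047 translation [-0.0084, 0.006, 0.0056] roll 0.0007 deg 0.04
clk 8.7 pos [ 0.5887 -0.0902  0.1365] toolx [-0.004 -0.003 -1.   ] jawyaw 11.01 q [-0.27  0.46 -0.05  1.06 -0.    1.11] gap 0.0138 F [ 0.17 -0.3  -0.37]
dist 0.0018 translation [0.0039, -0.0022, 0.0004] roll 0.0002 deg 0.01
```

View pics/s12.png

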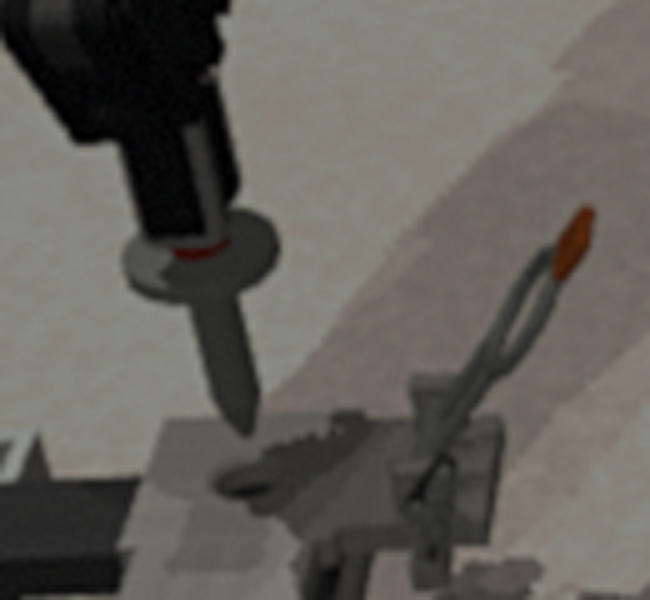

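View pics/d12.png

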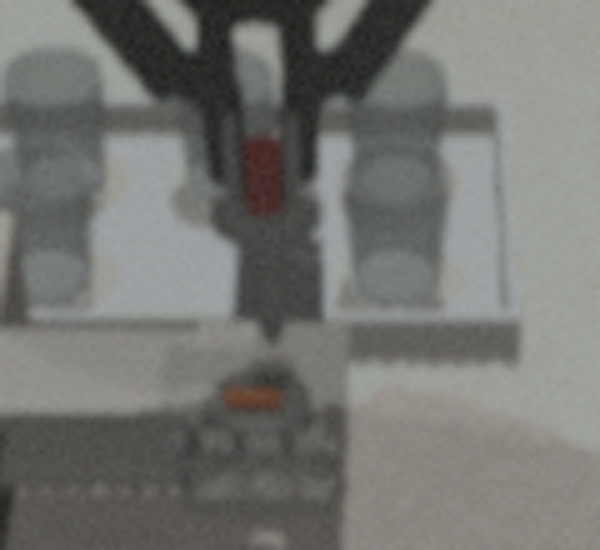

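View pics/w12.png

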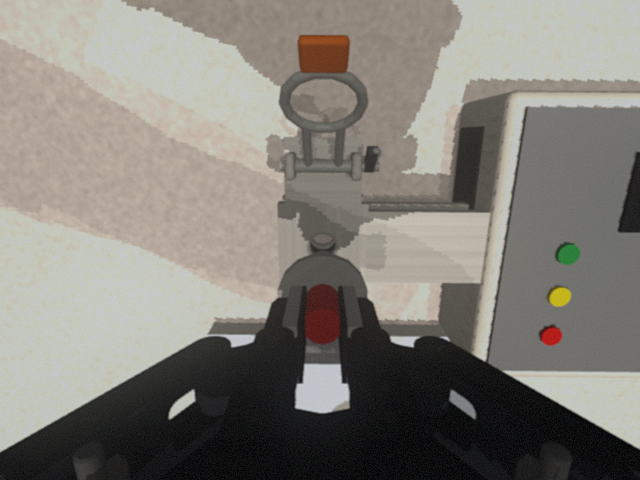

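Run:
```python
from h import *
S=cams.read_camera("scene");D=cams.read_camera("side")
plan((.5879,-.0905,.135),11)
p=status.state()["position"]; zt=p[2]-.038
h=onz(S,189,265.8,.08);hd=onz(D,304.2,184,.08)
for z in (zt,zt-.002): print("scene axis px at tip height",proj(S,np.r_[h[:2],z]),"side",proj(D,np.r_[hd[:2],z]))
crop(S["image"],170,240,210,280,"pics/s13.png",14);crop(D["image"],285,160,325,200,"pics/d13.png",14)
```

```text
clk 8.8 pos [ 0.5892 -0.0905  0.1369] toolx [-0.003 -0.003 -1.   ] jawyaw 10.99 q [-0.27  0.46 -0.05  1.06 -0.    1.11] gap 0.0133 F [ 0.43 -0.18 -1.39]
dist 0.0022 translation [0.0047, -0.003, -0.0007] roll -0.0002 deg -0.01
scene axis px at tip height [186.48061452 255.5747244 ] side [303.90602743 176.57925897]
scene axis px at tip height [186.75194699 256.6759649 ] side [303.93763106 177.37702852]
```

View pics/s13.png

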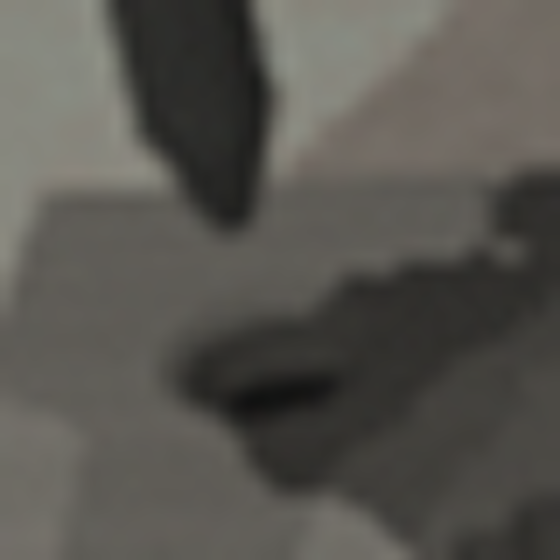

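View pics/d13.png

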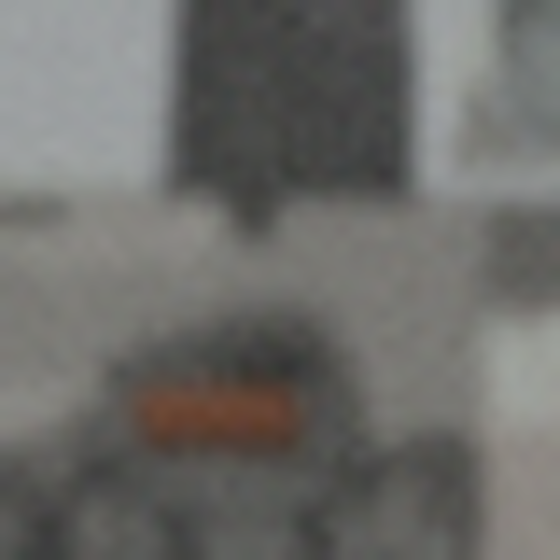

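Tip and hole axis line up: scene tip (186.6,256.3) against axis (186.6,256.1), side tip (303.4,176.4) against (303.9,176.6). Inserting slowly.

>>> drive_tool([
  {"translation":[0.015,-0.001,0],"roll":0,"grip":1},
  {"translation":[0.03,-0.001,0],"roll":0,"grip":1},
  {"translation":[0.045,-0.001,0],"roll":0,"grip":1},
  {"translation":[0.06,-0.001,0],"roll":0,"grip":1},
  {"translation":[0.07,-0.001,0],"roll":0,"grip":1},
])

```text
clock: 9.3
position: [0.5883, -0.0907, 0.108]
ee_rot: [1.063, 1.295, -1.071]
wrist_force: [0.4, 0.2, -0.9]
finger_gap: 0.0134
```

Run:
```python
from h import *
plan((.5887,-.0905,.065),11)
```

```text
clk 9.3 pos [ 0.5883 -0.0907  0.108 ] toolx [-0.004 -0.003 -1.   ] jawyaw 10.98 q [-0.27  0.48 -0.1   0.99 -0.    1.11] gap 0.0134 F [ 0.4   0.17 -0.91]
dist 0.043 translation [0.1074, 0.0015, -0.0004] roll -0.0003 deg -0.02
```

Tip is about 10 mm into the mouth with no contact force. Continuing.

>>> drive_tool([
  {"translation":[0.018,0,0],"roll":0,"grip":1},
  {"translation":[0.036,0,0],"roll":0,"grip":1},
  {"translation":[0.054,0,0],"roll":0,"grip":1},
  {"translation":[0.072,0,0],"roll":0,"grip":1},
  {"translation":[0.085,0,0],"roll":0,"grip":1},
])

```text
clock: 9.8
position: [0.5879, -0.0907, 0.0731]
ee_rot: [1.063, 1.295, -1.071]
wrist_force: [-0.1, 0.0, -0.8]
finger_gap: 0.0133
```

Run:
```python
from h import *
plan((.5887,-.0905,.058),11)
S=cams.read_camera("scene");crop(S["image"],150,190,250,290,"pics/s14.png",6)
plan((.5887,-.0905,.058),11)
```

```text
clk 9.8 pos [ 0.5879 -0.0907  0.0731] toolx [-0.004 -0.003 -1.   ] jawyaw 10.98 q [-0.27  0.51 -0.15  0.91 -0.    1.11] gap 0.0133 F [-0.14  0.05 -0.81]
dist 0.0151 translation [0.0378, 0.0022, -0.0002] roll -0.0003 deg -0.02
clk 9.85 pos [ 0.5875 -0.0906  0.0725] toolx [-0.005 -0.003 -1.   ] jawyaw 10.98 q [-0.27  0.52 -0.15  0.91 -0.    1.11] gap 0.0132 F [-0.75 -0.32 -1.62]
dist 0.0145 translation [0.0361, 0.0032, 0.0004] roll -0.0003 deg -0.02
```

View pics/s14.png

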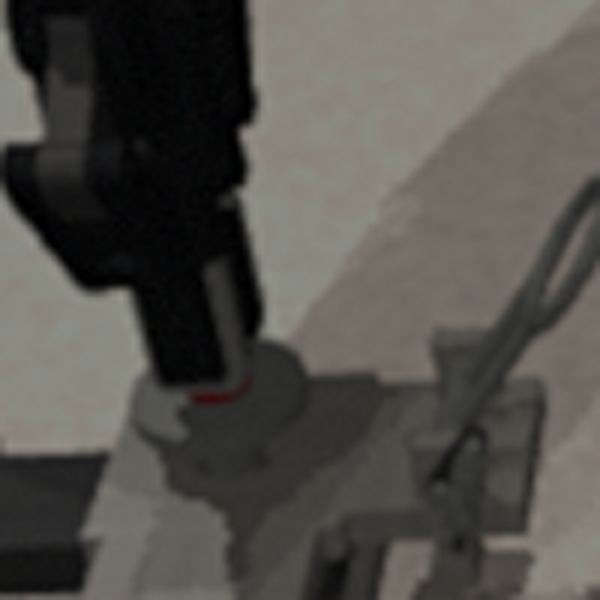

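The pin is in the hole with its collar about 14 mm above the top. Pressing on gently.

>>> drive_tool([
  {"translation":[0.01,0.002,0],"roll":0,"grip":1},
  {"translation":[0.02,0.002,0],"roll":0,"grip":1},
  {"translation":[0.028,0.002,0],"roll":0,"grip":1},
  {"translation":[0.033,0.002,0],"roll":0,"grip":1},
  {"translation":[0.036,0.002,0],"roll":0,"grip":1},
])

```text
clock: 10.35
position: [0.5882, -0.0905, 0.0584]
ee_rot: [1.063, 1.296, -1.072]
wrist_force: [-5.1, 1.6, 12.9]
finger_gap: 0.0139
```

Run:
```python
from h import *
plan((.5883,-.0905,.057),11)
S=cams.read_camera("scene");crop(S["image"],150,190,250,290,"pics/s15.png",6)
```

```text
clk 10.35 pos [ 0.5882 -0.0905  0.0584] toolx [-0.005 -0.003 -1.   ] jawyaw 10.98 q [-0.27  0.53 -0.16  0.88 -0.    1.11] gap 0.0139 F [-5.12  1.56 12.85]
dist 0.0014 translation [0.0035, 0.0002, 0.0001] roll -0.0003 deg -0.02
```

View pics/s15.png

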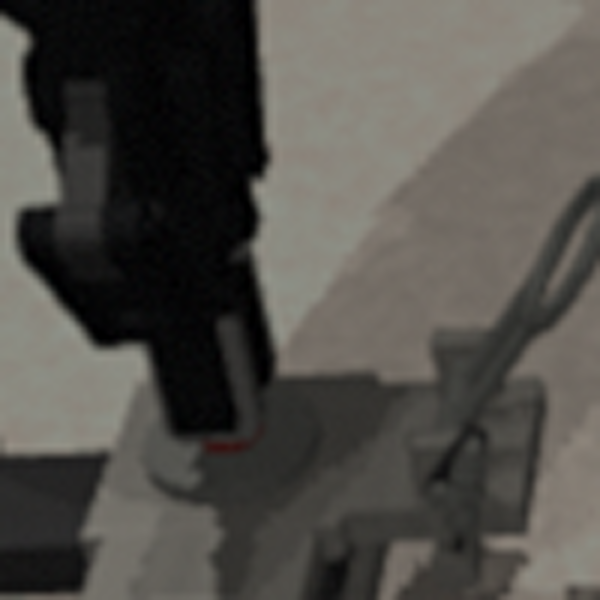

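Contact came at 13 N at the expected seat height (0.0584, expected about 0.058). One slight extra press, then release.

>>> drive_tool([
  {"translation":[0.003,0,0],"roll":0,"grip":1},
  {"translation":[0.003,0,0],"roll":0,"grip":1},
])

```text
clock: 10.6
position: [0.5882, -0.0905, 0.0584]
ee_rot: [1.063, 1.295, -1.071]
wrist_force: [-3.0, 1.8, 10.2]
finger_gap: 0.0135
```

>>> drive_tool([
  {"translation":[0,0,0],"roll":0,"grip":-0.1},
  {"translation":[0,0,0],"roll":0,"grip":-0.1},
  {"translation":[0,0,0],"roll":0,"grip":-0.1},
  {"translation":[0,0,0],"roll":0,"grip":-0.1},
])

```text
clock: 11.0
position: [0.5882, -0.0905, 0.0583]
ee_rot: [1.063, 1.295, -1.071]
wrist_force: [0.2, 0.2, 0.2]
finger_gap: 0.0469
```

>>> drive_tool([
  {"translation":[-0.05,0,0],"roll":0,"grip":-0.1},
  {"translation":[-0.15,0,0],"roll":0,"grip":-0.1},
  {"translation":[-0.25,0,0],"roll":0,"grip":-0.1},
  {"translation":[-0.35,0,0],"roll":0,"grip":-0.1},
  {"translation":[-0.4,0,0],"roll":0,"grip":-0.1},
])

```text
clock: 11.5
position: [0.5902, -0.0903, 0.222]
ee_rot: [1.064, 1.291, -1.069]
wrist_force: [-0.6, -0.2, 0.7]
finger_gap: 0.0472
```

Run:
```python
from h import *
plan((.5883,-.0905,.2),11)
S=cams.read_camera("scene");D=cams.read_camera("side");W=cams.read_camera("wrist")
plan((.5883,-.0905,.2),11)
cv2.imwrite("pics/w16.png",W["image"])
crop(S["image"],140,190,270,290,"pics/s16.png",6);crop(D["image"],260,140,350,220,"pics/d16.png",7)
```

```text
clk 11.5 pos [ 0.5902 -0.0903  0.222 ] toolx [-0.    -0.004 -1.   ] jawyaw 10.99 q [-0.27  0.42  0.1   1.25 -0.    1.11] gap 0.0472 F [-0.64 -0.21  0.74]
dist 0.022 translation [0.0549, -0.0047, -0.0007] roll -0.0002 deg -0.01
clk 11.65 pos [ 0.5898 -0.0902  0.2194] toolx [-0.002 -0.004 -1.   ] jawyaw 10.99 q [-0.27  0.42  0.1   1.25 -0.    1.11] gap 0.0469 F [-0.17 -0.12 -1.17]
dist 0.0195 translation [0.0486, -0.0037, -0.0002] roll -0.0002 deg -0.01
```

View pics/s16.png

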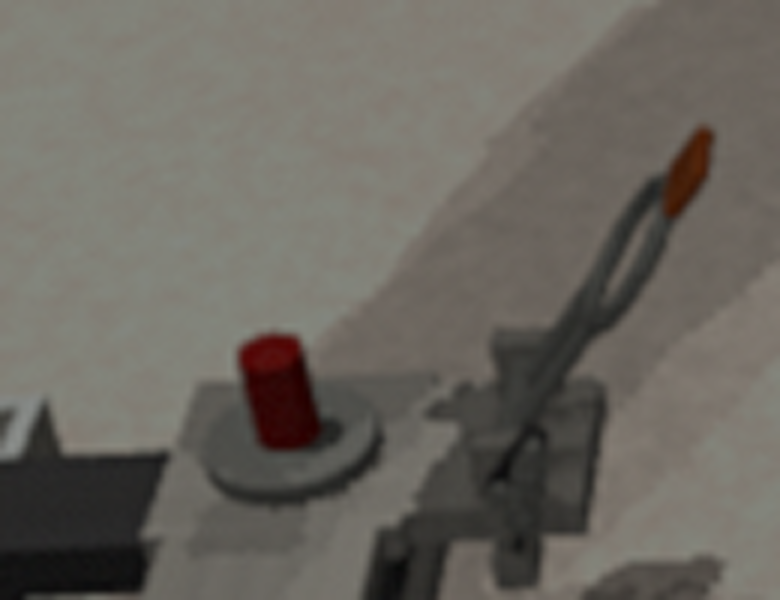

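View pics/w16.png

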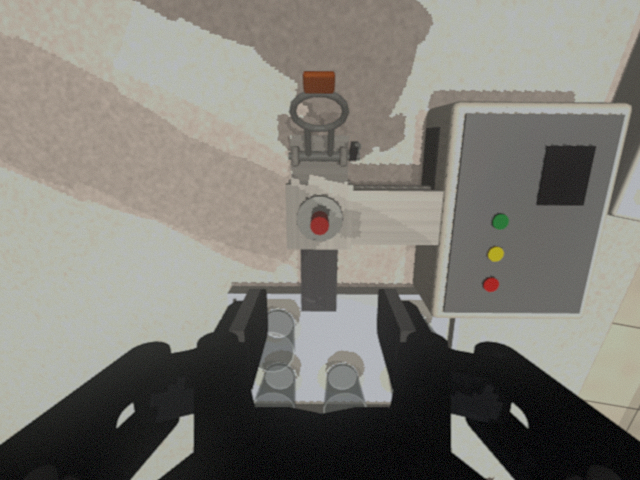

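Run:
```python
from h import *
S=cams.read_camera("scene");D=cams.read_camera("side")
h=onz(S,189,265.8,.08)
for z in (.086,.111,.114): print(z,proj(S,np.r_[h[:2],z]))
print(proj(S,np.r_[h[:2],.111])*6-np.array([140,190])*6, proj(S,np.r_[h[:2],.086])*6-np.array([140,190])*6)
for z in (.086,.111): print(proj(D,np.array([.5875,-.091,z])),(proj(D,np.array([.5875,-.091,z]))-[260,140])*7)
```

```text
0.086 [188.20792792 262.58526556]
0.111 [184.81179896 248.80160488]
0.114 [184.39354519 247.10406391]
[268.87079374 352.80962927] [289.24756754 435.51159338]
[303.81330824 181.52321549] [306.69315769 290.66250845]
[303.41185922 171.53987805] [303.88301452 220.77914632]
```

View pics/d16.png

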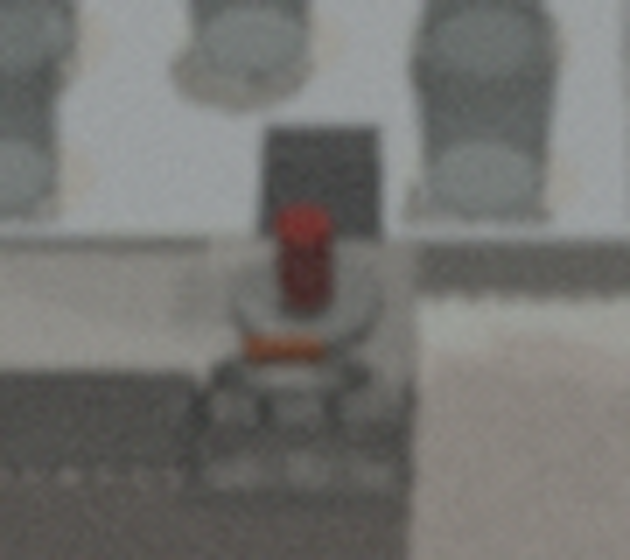

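The pin is home: the TCP stopped 12.0 mm higher than in the rack, so the tip is at 20 mm, and the red top is where it should be in both views. Next I'll go behind the ring tab with the fingers shut.

Run:
```python
from h import *
plan((.5597,.0567,.22),11)
```

```text
clk 11.75 pos [ 0.5884 -0.0899  0.2172] toolx [-0.006 -0.003 -1.   ] jawyaw 10.99 q [-0.27  0.42  0.1   1.25 -0.    1.11] gap 0.0468 F [ 0.31 -0.24 -1.03]
dist 0.1494 translation [-0.0076, -0.0007, -0.3734] roll -0.0002 deg -0.01
```

>>> drive_tool([
  {"translation":[-0.008,0,-0.09],"roll":0,"grip":1},
  {"translation":[-0.008,0,-0.18],"roll":0,"grip":1},
  {"translation":[-0.008,0,-0.28],"roll":0,"grip":1},
  {"translation":[-0.008,0,-0.373],"roll":0,"grip":1},
  {"translation":[-0.008,0,-0.373],"roll":0,"grip":1},
])

```text
clock: 12.25
position: [0.558, 0.0605, 0.2187]
ee_rot: [1.059, 1.301, -1.07]
wrist_force: [0.7, -0.2, 0.0]
finger_gap: -0.0003
```

Run:
```python
from h import *
plan((.5597,.0567,.11),11)
```

```text
clk 12.25 pos [0.558  0.0605 0.2187] toolx [-0.009 -0.001 -1.   ] jawyaw 11.22 q [-0.02  0.36  0.    1.22 -0.    1.35] gap -0.0003 F [ 0.66 -0.19  0.05]
dist 0.1088 translation [0.2717, 0.0047, 0.0102] roll 0.0036 deg 0.22
```

>>> drive_tool([
  {"translation":[0.07,0.004,0.008],"roll":0,"grip":1},
  {"translation":[0.14,0.004,0.008],"roll":0,"grip":1},
  {"translation":[0.21,0.004,0.008],"roll":0,"grip":1},
  {"translation":[0.265,0.004,0.008],"roll":0,"grip":1},
  {"translation":[0.27,0.004,0.008],"roll":0,"grip":1},
])

```text
clock: 12.75
position: [0.5562, 0.0571, 0.1069]
ee_rot: [1.057, 1.307, -1.075]
wrist_force: [-0.6, -0.3, 0.6]
finger_gap: 0.0001
```

>>> drive_tool([
  {"translation":[0,0,0],"roll":0,"grip":1},
  {"translation":[0,0,0],"roll":0,"grip":1},
])

```text
clock: 12.95
position: [0.5562, 0.0568, 0.1071]
ee_rot: [1.057, 1.307, -1.076]
wrist_force: [1.0, -0.2, -0.3]
finger_gap: -0.0001
```

Run:
```python
from h import *
plan((.5597,.0567,.11),11)
S=cams.read_camera("scene");D=cams.read_camera("side")
plan((.5882-.19*.105,-.0905+.9816*.105,.11),11)
crop(S["image"],180,130,320,260,"pics/s17.png",5);crop(D["image"],240,120,360,240,"pics/d17.png",5)
```

```text
clk 12.95 pos [0.5562 0.0568 0.1071] toolx [-0.016 -0.001 -1.   ] jawyaw 11.18 q [-0.03  0.43 -0.19  0.97 -0.    1.35] gap -0.0001 F [ 1.04 -0.24 -0.31]
dist 0.0045 translation [-0.0074, 0.0084, 0.002] roll 0.0029 deg 0.18
clk 13.05 pos [0.5569 0.057  0.1078] toolx [-0.014 -0.001 -1.   ] jawyaw 11.18 q [-0.03  0.43 -0.19  0.97 -0.    1.35] gap 0.0001 F [-0.35 -0.61  0.23]
dist 0.0459 translation [-0.0058, 0.0062, 0.1144] roll 0.0031 deg 0.18
```

View pics/s17.png

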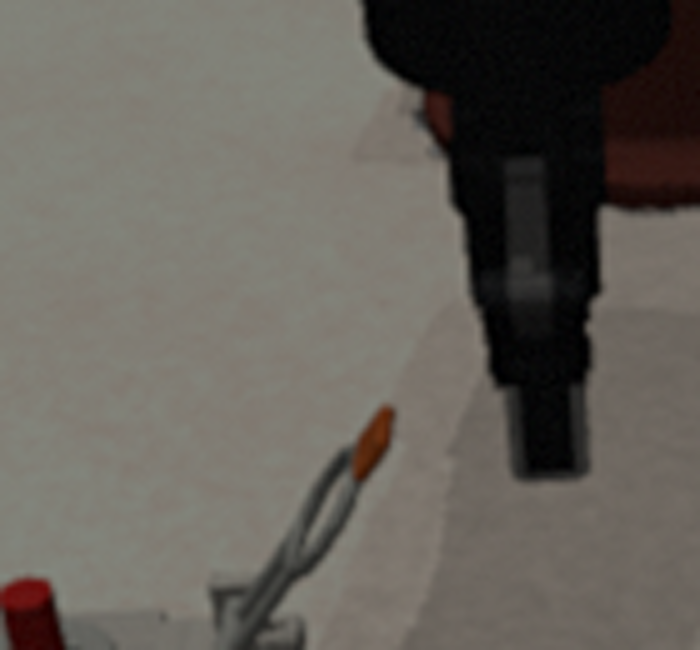

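View pics/d17.png

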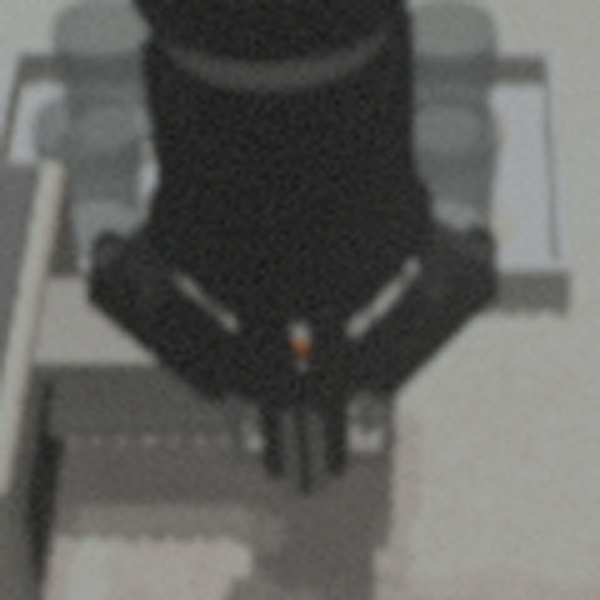

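The shut fingers are behind the tab, centred, with their ends just below tab height. Pushing towards the hole.

>>> drive_tool([
  {"translation":[-0.006,0.006,0.06],"roll":0,"grip":1},
  {"translation":[-0.006,0.006,0.09],"roll":0,"grip":1},
  {"translation":[-0.006,0.006,0.12],"roll":0,"grip":1},
  {"translation":[-0.006,0.006,0.15],"roll":0,"grip":1},
  {"translation":[-0.006,0.006,0.18],"roll":0,"grip":1},
])

```text
clock: 13.55
position: [0.5733, -0.0141, 0.11]
ee_rot: [1.057, 1.306, -1.075]
wrist_force: [0.3, 0.1, 0.0]
finger_gap: 0.0004
```

Run:
```python
from h import *
plan((.5882-.19*.05,-.0905+.9816*.05,.11),11)
S=cams.read_camera("scene")
crop(S["image"],160,130,300,270,"pics/s18.png",4)
```

```text
clk 13.55 pos [ 0.5733 -0.0141  0.11  ] toolx [-0.014 -0.002 -1.   ] jawyaw 11.18 q [-0.15  0.45 -0.14  0.99 -0.    1.23] gap 0.0004 F [0.33 0.11 0.01]
dist 0.0279 translation [0.0, -0.0001, 0.0696] roll 0.003 deg 0.18
```

View pics/s18.png

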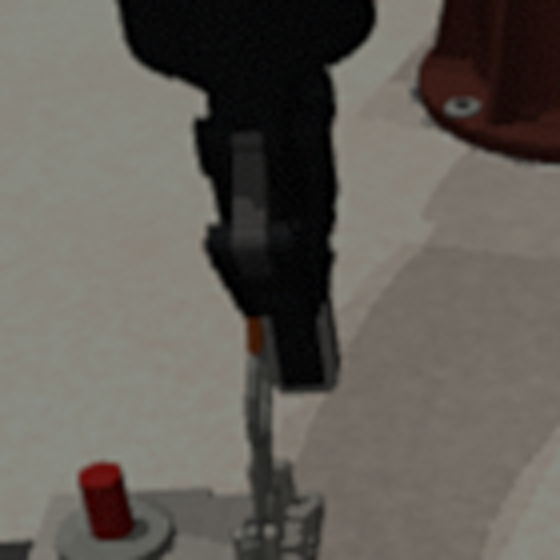

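The ring is nearly upright against the fingers and the force is negligible. Pushing on past centre.

>>> drive_tool([
  {"translation":[-0.015,0,0.02],"roll":0,"grip":1},
  {"translation":[-0.015,0,0.04],"roll":0,"grip":1},
  {"translation":[-0.015,0,0.06],"roll":0,"grip":1},
  {"translation":[-0.015,0,0.07],"roll":0,"grip":1},
  {"translation":[-0.015,0,0.07],"roll":0,"grip":1},
])

```text
clock: 14.1
position: [0.5793, -0.0438, 0.1158]
ee_rot: [1.058, 1.304, -1.076]
wrist_force: [-0.2, 0.0, -0.5]
finger_gap: 0.0001
```

Run:
```python
from h import *
plan((.5882-.19*.12,-.0905+.9816*.12,.2),11)
S=cams.read_camera("scene")
crop(S["image"],140,150,280,290,"pics/s19.png",4)
```

```text
clk 14.1 pos [ 0.5793 -0.0438  0.1158] toolx [-0.014 -0.003 -1.   ] jawyaw 11.08 q [-0.2   0.46 -0.11  1.01 -0.01  1.18] gap 0.0001 F [-0.19  0.03 -0.49]
dist 0.111 translation [-0.2103, -0.0029, -0.1811] roll 0.0014 deg 0.08
```

View pics/s19.png

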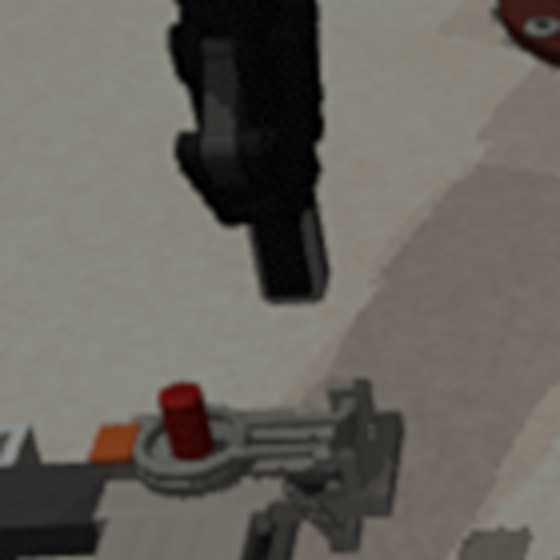

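The ring has snapped over the red top onto the collar. Backing off for a final check.

>>> drive_tool([
  {"translation":[-0.06,0,-0.03],"roll":0,"grip":-0.1},
  {"translation":[-0.15,0,-0.08],"roll":0,"grip":-0.5},
  {"translation":[-0.24,0,-0.14],"roll":0,"grip":-0.5},
  {"translation":[-0.28,0,-0.18],"roll":0,"grip":-0.5},
  {"translation":[-0.28,0,-0.18],"roll":0,"grip":-0.5},
])

```text
clock: 14.65
position: [0.5679, 0.0296, 0.2306]
ee_rot: [1.058, 1.302, -1.071]
wrist_force: [0.6, 0.4, 0.3]
finger_gap: 0.0639
```

>>> drive_tool([
  {"translation":[0,0,0],"roll":0,"grip":-0.5},
  {"translation":[0,0,0],"roll":0,"grip":-0.5},
  {"translation":[0,0,0],"roll":0,"grip":-0.5},
])

```text
clock: 14.95
position: [0.5674, 0.0291, 0.2295]
ee_rot: [1.057, 1.303, -1.073]
wrist_force: [-0.0, -0.5, 0.4]
finger_gap: 0.0642
```

Run:
```python
from h import *
plan((.5882,-.0905,.2),11)
S=cams.read_camera("scene");D=cams.read_camera("side")
crop(S["image"],130,200,260,300,"pics/s20.png",6);crop(D["image"],255,130,355,230,"pics/d20.png",6)
cv2.imwrite("pics/d20f.png",D["image"])
# tab check: expected flat tab 27 mm beyond hole towards -y, z ~ .0895
h=onz(S,189,265.8,.08);e=np.array([h[0]+.19*.027,h[1]-.9816*.027,.0895])
print("exp tab scene",proj(S,e),(proj(S,e)-[130,200])*6)
m=mask(S["image"],[5,150,60],[16,255,255]);print([b for b in blobs(m) if 100<b[0][0]<270])
print("exp red top",(proj(S,np.r_[h[:2],.111])-[130,200])*6)
```

```text
clk 14.95 pos [0.5674 0.0291 0.2295] toolx [-0.012 -0.002 -1.   ] jawyaw 11.21 q [-0.08  0.37  0.05  1.26 -0.    1.3 ] gap 0.0642 F [-0.02 -0.52  0.42]
dist 0.1249 translation [0.0738, -0.0063, 0.3034] roll 0.0035 deg 0.21
exp tab scene [168.76351238 261.65381721] [232.58107426 369.92290325]
[([168.3, 260.9], [163, 256, 12, 10, 86])]
exp red top [328.87079374 292.80962927]
```

View pics/s20.png

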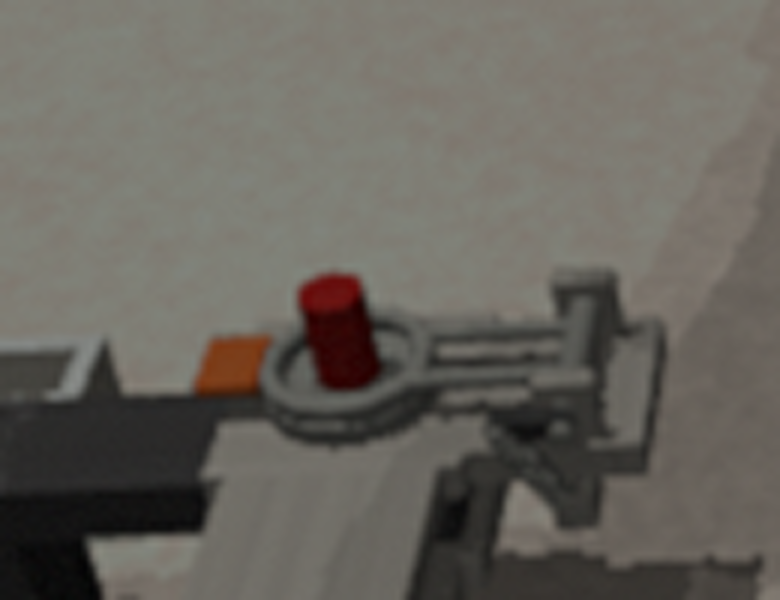

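View pics/d20.png

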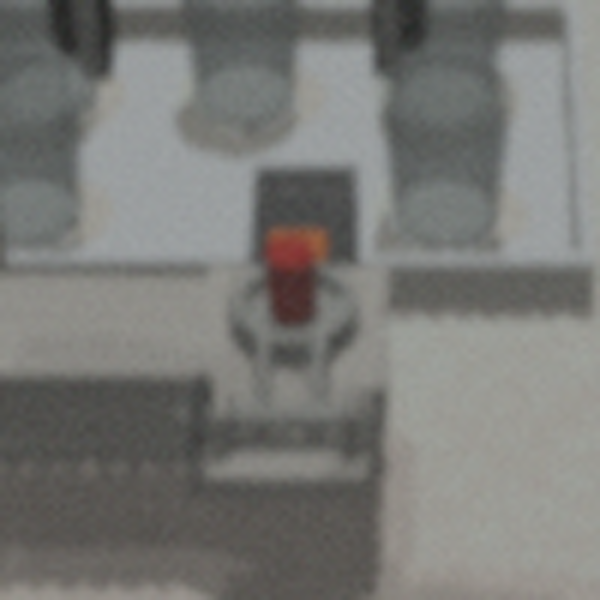

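Run:
```python
from workcell import job
print(job.job_done())
```

```text
the job is handed in; nothing more can be done
None
```

The red-topped pin is fully home in the coupling hole and the ring has snapped flat on its collar around the red top. I handed the job in at about 15 s, with the gripper open and clear of everything.

- **First grasp missed:** the fingers shut above the pin. The fixed cameras showed the real finger ends about 31 mm above the reported TCP, which disagrees with the description. I allowed for that, and the second grasp held. The gripper read a 13.4 mm opening on the 16 mm grip, which I did not explain, but the pin did not slip.
- **Pin:** it went in without contact force until the collar seated at about 13 N. The stopping height was 12.0 mm above the rack grasp, which puts the tip at 20 mm, as it should be. The red top was within about 1 px (1–2 mm) of its expected place in the scene view and agreed by eye in the side view.
- **Ring:** I pushed the tab from behind with shut fingers, and the measured force stayed under 1 N. In the last scene view the tab was about 1 px from where a flat ring would put it. The side view also shows the ring lying round the red top.

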